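# Pack a robot kit carton: pour the roller pins into the rack, pack the parts, shut the lid

## Task

Finish this robot kit: take the scoop by its grip bar and pour its roller pins into the grooved rack inside the white carton, so that every pin lies down in a groove of its own, and stand the empty scoop back on its black mat. Pack every part that is there (motor, battery block, pot, wheel) side by side in a single layer on the floor of the carton's other compartment. Only when pins and parts are all in, swing the lid fully shut so that its tab goes down behind the rim, and leave the other things on the table where they are.

Things in the scene. Friction and masses are not known exactly. Their poses are not given: they have to be found in the camera images.
- carton: white open carton fixed to the table, outside 198 (x) x 142 (y) x 60 high, walls and floor 4 thick. Origin: centre of its underside. A partition 57 high at x -5..-1 divides it: grooved rack on the -x side (x -95..-5), parts compartment on the +x side. Lid hinged on top of the +y wall
- compartment (a point): middle of the parts compartment's floor, 47 to +x of the carton's origin and 4 above the table. Inside it is 96 (carton x) x 134 (carton y). The shut lid's tab takes the 6 mm next to the -y wall down to 38 above the table
- rack: sloping cardboard insert fixed in the carton, 7 parallel grooves. Origin: groove floor, middle groove, 50 to -x and 7 to +y of the carton's origin, 26 above the table. x along the grooves = carton x; y downhill (16 deg) to the hinge side; z normal. Groove centres y -52.5 ... 52.5, pitch 17.5, 90 long; ridges 1.5 high, 4 wide; a stop 12 high at the upper end. A seated pin's centre is at z 7
- lid (a joint): the carton's lid flap, 198 x 142 x 4, angle in rad: 0 shut flat on the rim, pi/2 upright, starts 2.2 to 2.5 (leaning out over the +y side), stop 2.6. Its crease is stiff: it stays where it is left; about 1 N at its edge moves it. On the free edge a tab 80 wide, 22 long stands square to the lid's inner face and goes down inside the -y wall when shut
- lid_hinge (a point): middle of the hinge line, on the top outer edge of the carton's +y wall, 60 above the table; the line runs along the carton's x
- lid_edge (a point): middle of the lid's free edge, 142 from the hinge line
- mat: black rubber mat 130 x 130 x 3 on the table, origin at the centre of its underside; home of the scoop
- scoop: aluminium scoop with the pins, 92 (x) x 86 (y), 0.14 kg empty. Origin: centre of its underside. Mouth open to +y; its floor slopes 12 deg down to the closed back at -y, so pins stay in until it is tipped further. Walls stand 26 above the floor. To pour, tip it mouth-down about the bar, 30 to 40 deg, just above the carton's -y wall; pins then roll down the rack
- scoop_bar (a point): middle of the scoop's wooden grip bar, 14 x 14, 92 long, along the scoop's x, 70 above its underside, over its origin; take it from above, fingers closing along the scoop's y
- scoop_lip (a point): middle of the lip of the scoop's mouth, 42 to +y of the scoop's origin and 22 above its underside
- rod0: steel roller pin with domed ends, diameter 14, length 80 overall, 35 g. Origin: its centre; x along its length. Starts in the scoop, lying along the scoop's x. 
- rod1: steel roller pin with domed ends, diameter 14, length 80 overall, 35 g. Origin: its centre; x along its length. Starts in the scoop, lying along the scoop's x. 
- rod2: steel roller pin with domed ends, diameter 14, length 80 overall, 35 g. Origin: its centre; x along its length. Starts in the scoop, lying along the scoop's x. 
- rod3: steel roller pin with domed ends, diameter 14, length 80 overall, 35 g. Origin: its centre; x along its length. Starts in the scoop, lying along the scoop's x. 
- rod4: steel roller pin with domed ends, diameter 14, length 80 overall, 35 g. Origin: its centre; x along its length. Starts in the scoop, lying along the scoop's x. 
- motor: grey gear motor, a block 44 (x) x 25 (y) x 20 high, small brass boss on top 3 more. Stands on the table at the start; absent in some starts (3 or 4 of motor, battery, pot and wheel are present). Origin: centre of its underside
- battery: black battery block 46 (x) x 22 (y) x 18 high. Stands on the table at the start; absent in some starts (3 or 4 of motor, battery, pot and wheel are present). Origin: centre of its underside
- pot: round white plastic pot with grey lid, diameter 30, 20 high. Stands on the table at the start; absent in some starts (3 or 4 of motor, battery, pot and wheel are present). Origin: centre of its underside
- wheel: small black rubber wheel lying flat, diameter 29, 18 high, yellow hub on top. Stands on the table at the start; absent in some starts (3 or 4 of motor, battery, pot and wheel are present). Origin: centre of its underside
- tape: roll of blue tape lying flat, outer diameter 52, 14 high; a bystander, to be left alone
- eraser: white eraser 40 x 18 x 10 lying among the parts; a bystander, to be left alone
- papercup: brown paper cup, diameter 76 at the rim, 90 high; a bystander, to be left alone
- driver: screwdriver lying beyond the carton; a bystander, to be left alone
- organiser: grey plastic case 50 x 80 x 30; a bystander, to be left alone
Mind the look-alikes: they are no part of the job. Leave any green or orange look-alike of the rod0 alone.

How it is judged:
By the outcome, as a careful person would: the job done as asked, in the order asked, and still so for the second after the job is handed in, with the robot touching nothing.
Of motor, battery, pot, wheel only 3 to 4 are there at a start; the rules pass over those that are not, and their reading is None.
At some moment in a run one of scoop may be knocked a few centimetres aside while the robot is not near it.
It also fails if it takes over 208 s, if anything falls off the work surface, if the arm or the gripper's body presses on something with over 40 N, if the wrist force passes 120 N, or if a joint passes its speed limit or range.

## Robot

A 7-joint arm with a two-finger parallel gripper is mounted at the origin on the work surface. World frame = base frame: x ahead of the robot, y to its left, z up, the work surface at z = 0. Lengths are in m, angles in rad, forces in N, time in s.
With the tool pointing down it reaches from about 0.425 to 0.875 m from the base axis. Payload 4.7 kg.
Tool frame: the origin (TCP) lies midway between the tips of the shut fingers; the grasp point (between the pads) lies 19 mm behind it (r.hold_point_z is the distance from the TCP to the grasp point, in m); z points along the fingers, y is the line along which they close (so a half turn about z gives the same grasp; the last joint's range is limited). The gripper opens to 85 mm and grips with 20 to 120 N. Pads are 22 mm wide; open, the fingers measure 114 mm over their backs; the gripper's body (76 mm by 85 mm) begins 54 mm behind the grasp point. The pads swing forward as they close: fully open they stand 13 mm farther back than shut.
Start: joints at [1.21, 0.321, -0.07, 1.45, 0.023, 1.371, -0.057], TCP at [0.238, -0.605, 0.231] pointing down, gripper open.
Joint ranges: [-2.86, 2.86], [-0.3, 2.09], [-1.38, 1.24], [0.06, 2.45], [-1.56, 4.7], [0.09, 2.05], [-2.69, 2.69]. Speed limits (rad/s): [2.57, 2.57, 3.14, 3.14, 3.14, 3.14, 3.14].

## Interface

Orientations are given as a unit quaternion [w, x, y, z].
In Python, from workcell import telemetry, cams, r gives the robot as it stands.
- The arm moves only by the tool move_arm, never from a script. Its argument "series" is a list of rows, each an object with "offset": the shift along the tool's x, y, z in mm, a list of three; "spin": the turn about the tool's z in rad. In form: [{"offset": [tx, ty, tz], "spin": spin}, ...]. A call has 1 to 10 rows; each row shifts and turns the commanded pose from where the row before left it, along the tool's axes as they then stand; what a row does not reach is not made up. A row lasts 1/8 s, in which the tool goes at most 62.5 mm and 10.7 degrees, less where a joint would pass 70% of its speed; a pose out of reach is approached as far as the arm can. A call is refused whole if a number of a shift passes 62.5 or a number of a turn 0.188, either way. A call with a gripper value outside its range is refused whole. "claw" is the opening in per cent of the stroke, from 0 (shut) to 100 (fully open), set as the call begins (left out, the last holds). The fingers move at their own pace and stop on an object; the grip force is fixed at half the most. Time passes only in rows, so rows that do not move let the fingers close. It gives the time, the measured TCP pose, the force, the opening and the grip force at its end, in the units of the state.
- telemetry.observe(): the state, without advancing time (a new reading comes with each control period).
- cams.camera(name): name is "scene" or "top" or "wrist"; returns the picture (400x640x3 uint8, red, green, blue); there is no depth.
- cams.camera_info(name): a dict with "fx", "fy", "cx", "cy" (pixels), "pose" (4x4, takes a point from camera to world coordinates); the wrist camera has in their place "tool_from_camera" (4x4, takes a point from camera to tool coordinates, whose origin is the TCP and whose axes are the flange's). Camera axes: x right, y down, z forward; pixel columns grow to the right and rows downward; lengths in m; the calibration is good to about 2 mm. A picture is of the moment at which its call begins: read the wrist's pose just before it. camera_info takes no time and is no camera call.
- r.finish_job(): hands the job in; it is judged then, once.
The state is a dict: "time": time; "q": joint angles; "joint_velocities": joint speeds; "tau": joint torques, N m; "eef_pos": TCP position; "ee_rot": TCP orientation; "contact_force": force on the tool from outside, world axes, zero at the start; "ft_torque": the same for the moment, N m; "grip_width": finger opening in m; "finger_force": force on a finger pad.
Only numpy, scipy, OpenCV 4.12 (cv2) and the standard library are available. Lean on these libraries where they do the work, as an engineer would, in place of code of your own. Each camera call takes 0.05 s, during which the arm holds its last target. There are 200 camera calls.

## Working session

There is one attempt and no reset: what is moved stays moved. The work goes in short steps, Python scripts to look and compute and a tool call to move; the robot and the scene stay as the last step left them, time stands still between calls to the robot, and variables do not carry over. Pictures are saved under pics/ and viewed, at most 14 in all, crops included, and the job is handed in when it is done.

Besides the shell and the picture viewer there is one more tool, called as name([rows], argument=value, ...), one row to a line, values as JSON. move_arm: Moves the arm, as the interface text tells. Its arguments: {"type":"object","properties":{"series":{"type":"array"},"claw":{"type":"number"}},"required":["series"]}

```bash
mkdir -p pics; ls
python3 - <<'E'
from workcell import telemetry, cams, r
import cv2,numpy as np
for n in ["scene","top"]:
    im=cams.camera(n); cv2.imwrite(f"pics/{n}0.png",im[:,:,::-1]); i=cams.camera_info(n); print(n,i)
print(cams.camera_info("wrist"),r.hold_point_z); print(telemetry.observe())
E
```

```text
pics
scene {'fx': 449.68593537536543, 'fy': 449.68593537536543, 'cx': 317.6977667002148, 'cy': 191.9841229164211, 'pose': array([[ 0.46721557,  0.74455991, -0.476802  ,  1.08053603],
       [ 0.88405423, -0.40107479,  0.23997316, -0.25970875],
       [-0.01255887, -0.53363803, -0.84561973,  0.99406523],
       [ 0.        ,  0.        ,  0.        ,  1.        ]])}
top {'fx': 402.03296987146405, 'fy': 402.03296987146405, 'cx': 315.62669035547856, 'cy': 205.82099201300838, 'pose': array([[-0.02158648, -0.98214434,  0.18688639,  0.35668554],
       [-0.99940601,  0.0262211 ,  0.02236249,  0.00349415],
       [-0.02686356, -0.18629265, -0.98212698,  1.20436982],
       [ 0.        ,  0.        ,  0.        ,  1.        ]])}
{'fx': 304.7564653765765, 'fy': 304.7564653765765, 'cx': 317.6401843201029, 'cy': 196.3250156025395, 'tool_from_camera': array([[ 9.09022669e-04, -9.64969014e-01, -2.62362300e-01,
         6.66676248e-02],
       [ 9.99999289e-01,  6.74705355e-04,  9.83191037e-04,
         1.07567397e-05],
       [-7.71731636e-04, -2.62363007e-01,  9.64968941e-01,
        -1.41508617e-01],
       [ 0.00000000e+00,  0.00000000e+00,  0.00000000e+00,
         1.00000000e+00]])} 0.0187
{'time': 0.1, 'q': array([ 1.21010523,  0.32174984, -0.07009387,  1.4515545 ,  0.02261282,
        1.37080178, -0.05690698]), 'joint_velocities': array([ 0.00091198, -0.00265995, -0.00010764, -0.00241323, -0.00018604,
       -0.00034264,  0.0003986 ]), 'tau': array([ 1.53637816e-04, -4.94877863e+01, -3.83693632e-01, -3.15211380e+01,
        1.31158240e-02,  7.46010337e-03, -1.59353309e-06]), 'eef_pos': array([ 0.23773073, -0.60444771,  0.23033157]), 'ee_rot': array([-8.36982864e-04,  9.82489417e-01,  1.86316399e-01, -2.11228724e-04]), 'contact_force': array([ 1.02916935, -0.29588016, -0.21083126]), 'ft_torque': array([ 0.0393197 ,  0.03282185, -0.00633618]), 'finger_force': 0.0, 'grip_width': 0.0854909650857521}
```

View pics/scene0.png

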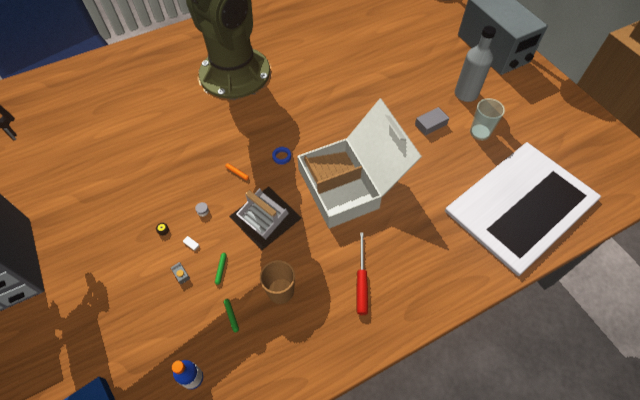

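View pics/top0.png

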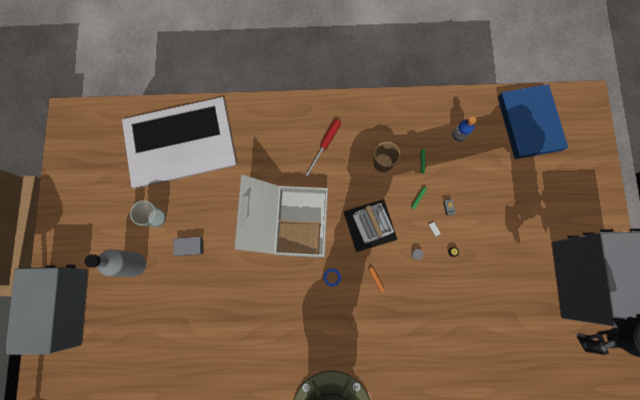

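Scene: carton at top view (302,220), scoop on mat (371,225); parts: motor (450,206), pot (417,254), wheel (454,252); eraser (434,229); battery not seen. Bystander look-alikes: green rods (423,160),(419,197), orange rod (376,278). Enlarging to confirm.

Run:
```python
import cv2,numpy as np
a=cv2.imread('pics/top0.png'); s=cv2.imread('pics/scene0.png')
A=cv2.resize(a[165:295,230:470],None,fx=3.33,fy=3.33,interpolation=cv2.INTER_CUBIC)[:, :800]
B=cv2.resize(s[140:300,140:440],None,fx=2.66,fy=2.66,interpolation=cv2.INTER_CUBIC)
cv2.imwrite('pics/c1.png',A);cv2.imwrite('pics/c2.png',B)
```

```text
(no output)
```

View pics/c1.png

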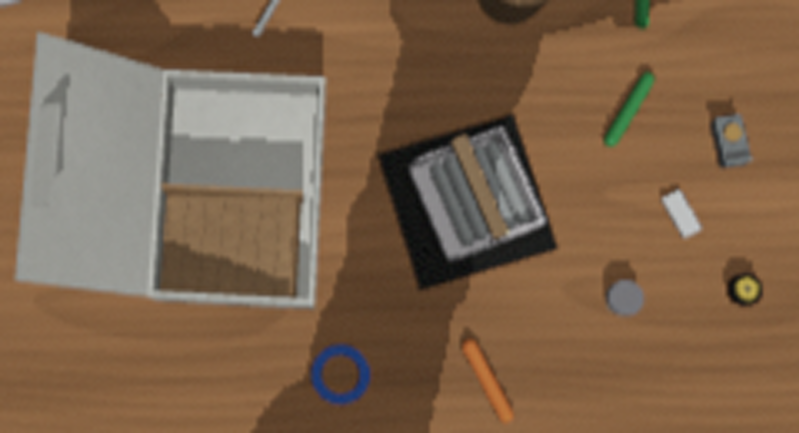

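View pics/c2.png

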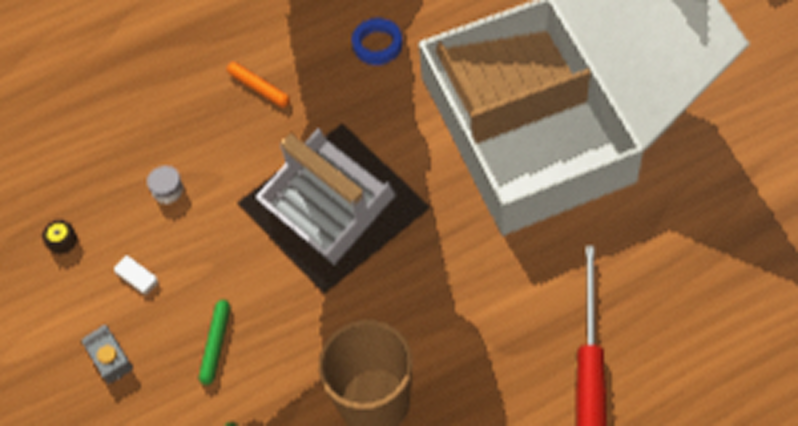

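Crops confirm: motor (grey with brass boss), pot (white, grey lid), wheel (black, yellow hub); no battery block; white eraser and green/orange rods are bystanders. Carton hinge side is image-left (+y), rack on the −x (robot) side.

```bash
cat > h.py <<'E'
import numpy as np,cv2
from workcell import telemetry,cams,r
from scipy.spatial.transform import Rotation as R
def tool():
    s=telemetry.observe(); q=s['ee_rot']; T=np.eye(4)
    T[:3,:3]=R.from_quat([q[1],q[2],q[3],q[0]]).as_matrix(); T[:3,3]=s['eef_pos']; return T
def ray(n,u,v,z,T=None):
    i=cams.camera_info(n); P=i['pose'] if n!='wrist' else (tool() if T is None else T)@i['tool_from_camera']
    d=P[:3,:3]@[(u-i['cx'])/i['fx'],(v-i['cy'])/i['fy'],1]
    return (P[:3,3]+d*(z-P[2,3])/d[2])[:2]
def tri(u1,u2,a='top',b='scene'):
    A=[];B=[]
    for n,u in((a,u1),(b,u2)):
        i=cams.camera_info(n);P=i['pose'];d=P[:3,:3]@[(u[0]-i['cx'])/i['fx'],(u[1]-i['cy'])/i['fy'],1];d/=np.linalg.norm(d)
        M=np.eye(3)-np.outer(d,d);A.append(M);B.append(M@P[:3,3])
    return np.linalg.solve(sum(A),sum(B))
def to_tool(p,T=None):  # world point minus TCP, in tool axes, mm
    T=tool() if T is None else T
    return 1000*T[:3,:3].T@(np.asarray(p)-T[:3,3])
E
python3 - <<'E'
from h import *
np.set_printoptions(precision=4,suppress=True)
top=[(279.5,186.6),(327.3,188.1),(324,256.6),(275,254.5)]; sc=[(380.6,196.4),(329.8,217.8),(297.9,155.8),(346.8,140)]
for a,b in zip(top,sc): print('rim',ray('top',*a,.06),ray('scene',*b,.06),tri(a,b))
t=cv2.imread('pics/top0.png');s=cv2.imread('pics/scene0.png')
def blob(im,box,f):
    x0,y0,x1,y1=box; h=cv2.cvtColor(im[y0:y1,x0:x1],cv2.COLOR_BGR2HSV).astype(int); m=f(h[...,0],h[...,1],h[...,2]).astype('uint8')
    n,l,st,c=cv2.connectedComponentsWithStats(m); k=1+np.argmax(st[1:,4]); 
    cnt=cv2.findContours((l==k).astype('uint8'),0,1)[0][0]
    return c[k]+[x0,y0],st[k,4],cv2.minAreaRect(cnt)[2]
yel=lambda h,S,v:(h>18)&(h<35)&(S>150)&(v>120)
gry=lambda h,S,v:(S<70)&(v>60)
for n,bt,bs,f,z in [('wheel',(440,240,470,265),(150,218,176,240),yel,.018),('motor',(440,192,462,220),(165,255,195,290),gry,.02),('pot',(405,240,430,265),(192,198,212,212),gry,.02),('eraser',(425,218,445,240),(180,232,204,254),gry,.01)]:
    a=blob(t,bt,f);b=blob(s,bs,f);print(n,a,b,ray('top',*a[0],z),ray('scene',*b[0],z))
c=lambda u,v:(230+u/3.333,165+v/3.333)
d=lambda u,v:(140+u/2.66,140+v/2.66)
print('bar',tri(c(458,137),d(359,196)),tri(c(500,238),d(287,140)),'z70',ray('top',*c(458,137),.08),ray('top',*c(500,238),.08))
print('mat',[ray('top',*c(*p),.003) for p in((380,155),(513,115),(556,246),(420,288))])
print('tape',ray('top',332,277,.01),'cup',ray('top',387,157,.09),'edge',[ray('top',*c(*p),.16) for p in((40,33),(17,278))],tri(c(40,33),d(747,43)))
E
```

```text
rim [0.6346 0.1342] [0.6378 0.1343] [0.6358 0.1353 0.0562]
rim [ 0.6262 -0.0057] [ 0.6314 -0.0032] [ 0.6282 -0.0038  0.0548]
rim [0.4276 0.009 ] [0.4316 0.012 ] [0.4286 0.011  0.0567]
rim [0.4368 0.148 ] [0.4465 0.1492] [0.4385 0.1516 0.0491]
wheel (array([451., 251.]), np.int32(1), 0.0) (array([160.9535, 226.9767]), np.int32(43), 45.0) [ 0.4379 -0.3613] [ 0.4373 -0.3696]
motor (array([449.5429, 207.4381]), np.int32(105), 81.25383758544922) (array([179.5976, 272.4207]), np.int32(164), 59.03623962402344) [ 0.5665 -0.3672] [ 0.5743 -0.367 ]
pot (array([417.134 , 254.0722]), np.int32(97), 90.0) (array([201.303 , 207.2929]), np.int32(99), 90.0) [ 0.4311 -0.2622] [ 0.4326 -0.2625]
eraser (array([434.28, 228.75]), np.int32(100), 60.945396423339844) (array([190.6417, 242.8667]), np.int32(120), 36.869895935058594) [ 0.5053 -0.3201] [ 0.5085 -0.3199]
bar [ 0.5674 -0.1169  0.0749] [ 0.4803 -0.1491  0.0703] z70 [ 0.5659 -0.1178] [ 0.4788 -0.149 ]
mat [array([ 0.5655, -0.0547]), array([ 0.5993, -0.177 ]), array([ 0.4788, -0.2089]), array([ 0.4443, -0.0861])]
tape [ 0.3709 -0.0126] cup [ 0.7061 -0.1794] edge [array([0.6456, 0.2241]), array([0.448 , 0.2396])] [0.6429 0.2228 0.1724]
```

move_arm([
  {"offset": [40,-25,0],"spin": 0},
  {"offset": [57,-35,0],"spin": 0},
  {"offset": [57,-35,0],"spin": 0},
  {"offset": [57,-35,0],"spin": 0},
  {"offset": [57,-35,0],"spin": 0},
  {"offset": [57,-35,0],"spin": 0},
  {"offset": [0,0,0],"spin": 0.15},
  {"offset": [0,0,0],"spin": 0.15},
  {"offset": [0,0,0],"spin": 0.15},
  {"offset": [0,0,0],"spin": 0},
], claw=60)

```text
time: 1.35
eef_pos: [0.4538, -0.3171, 0.2309]
ee_rot: [-0.0, 0.999, -0.037, -0.0]
contact_force: [0.5, 0.6, 0.7]
grip_width: 0.051
finger_force: 0.0
```

Run:
```python
from h import *
T=tool(); im=cams.camera('wrist'); cv2.imwrite('pics/w1.png',im[:,:,::-1]); np.save('w1.npy',T); print(T.round(4))
```

```text
[[ 9.973e-01 -7.340e-02 -7.000e-04  4.538e-01]
 [-7.340e-02 -9.973e-01  4.000e-04 -3.171e-01]
 [-7.000e-04 -3.000e-04 -1.000e+00  2.309e-01]
 [ 0.000e+00  0.000e+00  0.000e+00  1.000e+00]]
```

View pics/w1.png

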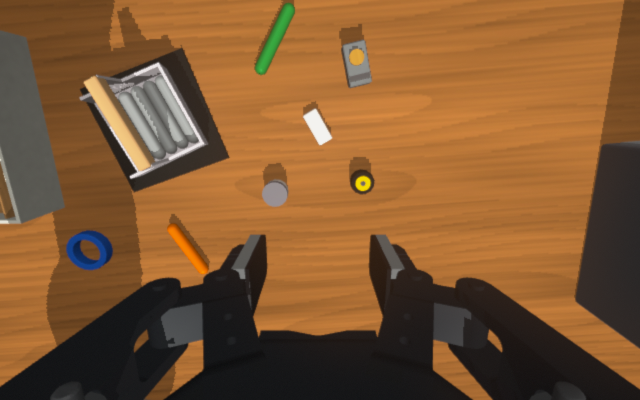

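Wrist view: wheel hub (362,183), pot lid (274,193), motor boss (357,57), eraser (317,127); scoop's closed back is on its −y (right) side.

Run:
```python
from h import *
np.set_printoptions(precision=4,suppress=True)
T=np.load('w1.npy'); im=cv2.imread('pics/w1.png'); H=cv2.cvtColor(im,cv2.COLOR_BGR2HSV).astype(int)
def blob(box,f):
    x0,y0,x1,y1=box; h=H[y0:y1,x0:x1]; m=f(h[...,0],h[...,1],h[...,2]).astype('uint8')
    m=cv2.morphologyEx(m,cv2.MORPH_CLOSE,np.ones((9,9)))
    n,l,st,c=cv2.connectedComponentsWithStats(m); k=1+np.argmax(st[1:,4]); cnt=cv2.findContours((l==k).astype('uint8'),0,1)[0][0]
    return c[k]+[x0,y0],cv2.boxPoints(cv2.minAreaRect(cnt))+[x0,y0],st[k]
yel=lambda h,S,v:(h>18)&(h<35)&(S>150)&(v>120)
gry=lambda h,S,v:(S<70)&(v>60)
brs=lambda h,S,v:(h>10)&(h<30)&(S>100)&(v>150)
for n,b,f,z in [('wheel',(340,160,385,205),yel,.018),('pot',(258,170,295,215),gry,.02),('boss',(347,46,367,68),brs,.023),('motor',(335,36,380,95),gry,.02)]:
    c,bx,st=blob(b,f); p=ray('wrist',*c,z,T); q=np.array([ray('wrist',*u,z,T) for u in bx])
    e=[q[1]-q[0],q[2]-q[1]]; print(n,c,st,p,'tool',to_tool([*p,z],T),[ (np.linalg.norm(v)*1000,np.degrees(np.arctan2(v[1],v[0]))) for v in e], q.mean(0))
```

```text
wheel [362.601  182.8889] [ 15  15  16  16 198] [ 0.4367 -0.3696] tool [-12.9744  53.6903 212.8788] [(np.float64(18.290743655606974), np.float64(-2.3118879780843473)), (np.float64(17.7387664863101), np.float64(-94.15862862475137))] [ 0.4372 -0.3695]
pot [274.4398 192.7026] [  0  10  30  26 548] [ 0.4328 -0.2639] tool [-24.6213 -51.4373 210.9201] [(np.float64(32.97643608344413), np.float64(-49.72490147434526)), (np.float64(29.251638654720754), np.float64(-140.70763560204895))] [ 0.4326 -0.2643]
boss [356.4026  56.4286] [  0   0  20  22 385] [ 0.5752 -0.3671] tool [124.9099  40.9585 207.7819] [(np.float64(19.900389829625684), np.float64(-94.15570405166898)), (np.float64(20.452070732108123), np.float64(178.23087368870344))] [ 0.575  -0.3672]
motor [356.6248  64.352 ] [  7   0  30  51 821] [ 0.5678 -0.3674] tool [117.5867  41.8178 210.787 ] [(np.float64(24.498916365808846), np.float64(-84.44852963817424)), (np.float64(47.93889906476369), np.float64(-170.31604705408566))] [ 0.5704 -0.3672]
```

move_arm([
  {"offset": [-13,54,20],"spin": 0},
  {"offset": [0,0,60],"spin": 0},
  {"offset": [0,0,60],"spin": 0},
  {"offset": [0,0,50],"spin": 0},
  {"offset": [0,0,28],"spin": 0},
  {"offset": [0,0,9],"spin": 0},
  {"offset": [0,0,0],"spin": 0},
])

```text
time: 2.28
eef_pos: [0.4371, -0.3703, 0.0045]
ee_rot: [-0.0, 0.999, -0.037, -0.0]
contact_force: [0.6, 0.7, 1.0]
grip_width: 0.0516
finger_force: 0.0
```

move_arm([
  {"offset": [0,0,0],"spin": 0},
  {"offset": [0,0,0],"spin": 0},
  {"offset": [0,0,0],"spin": 0},
  {"offset": [0,0,0],"spin": 0},
  {"offset": [0,0,0],"spin": 0},
  {"offset": [0,0,-10],"spin": 0},
  {"offset": [0,0,-40],"spin": 0},
  {"offset": [0,0,-50],"spin": 0},
  {"offset": [0,0,-30],"spin": 0},
  {"offset": [0,0,0],"spin": 0},
], claw=0)

```text
time: 3.52
eef_pos: [0.4385, -0.3715, 0.1378]
ee_rot: [0.002, 0.999, -0.038, 0.002]
contact_force: [-0.0, -0.3, -1.2]
grip_width: 0.0261
finger_force: 59.1
```

move_arm([
  {"offset": [8,-30,-10],"spin": 0},
  {"offset": [18,-57,0],"spin": 0},
  {"offset": [18,-57,0],"spin": 0},
  {"offset": [18,-57,0],"spin": 0},
  {"offset": [18,-57,0],"spin": 0},
  {"offset": [18,-57,0],"spin": 0},
  {"offset": [18,-57,0],"spin": 0},
  {"offset": [13,-42,0],"spin": 0},
  {"offset": [5,-10,0],"spin": 0},
  {"offset": [0,0,0],"spin": 0},
])

```text
time: 4.78
eef_pos: [0.6017, 0.0426, 0.143]
ee_rot: [0.0, 0.999, -0.037, -0.001]
contact_force: [-0.2, -1.4, -0.9]
grip_width: 0.0262
finger_force: 59.2
```

Run:
```python
from h import *
T=tool(); im=cams.camera('wrist'); cv2.imwrite('pics/w2.png',im[:,:,::-1]); np.save('w2.npy',T); print(T.round(4))
```

```text
[[ 9.973e-01 -7.400e-02 -2.200e-03  6.017e-01]
 [-7.400e-02 -9.973e-01 -3.000e-04  4.260e-02]
 [-2.200e-03  5.000e-04 -1.000e+00  1.430e-01]
 [ 0.000e+00  0.000e+00  0.000e+00  1.000e+00]]
```

View pics/w2.png

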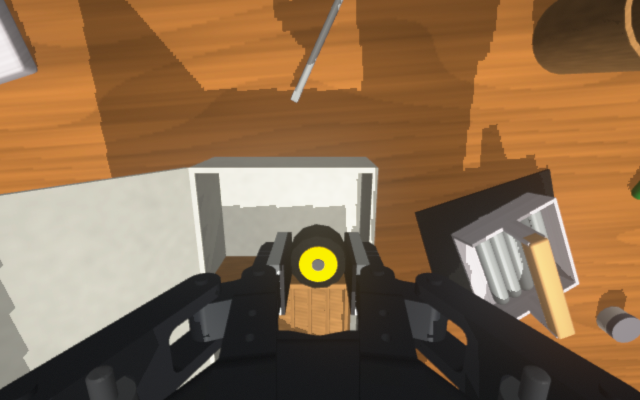

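Wheel is held over the parts compartment; carton +x rim corners at (191,168) and (376,166); scoop at (515,255) with mouth to the left.

Run:
```python
from h import *
T=np.load('w2.npy')
for p in((191,168),(376,166),(377,240)): print(ray('wrist',*p,.06,T))
im=cv2.imread('pics/w2.png'); cv2.imwrite('pics/c3.png',np.hstack([cv2.resize(im[160:350,410:590],None,fx=3,fy=3,interpolation=cv2.INTER_CUBIC)]))
```

```text
[0.63591309 0.13445794]
[ 0.62733362 -0.00290023]
[ 0.56785393 -0.00235113]
```

View pics/c3.png

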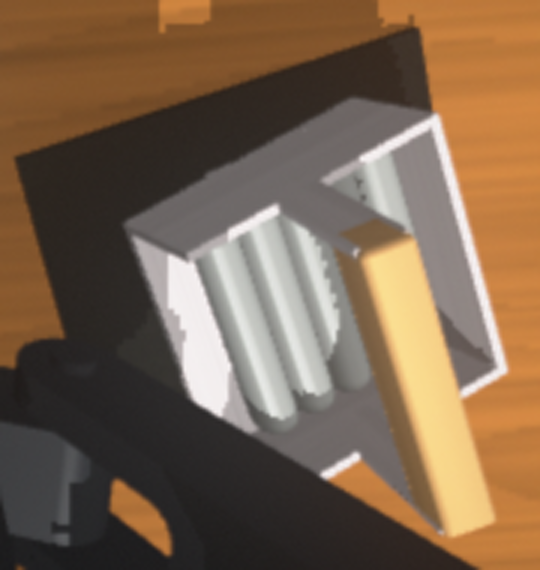

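Run:
```python
from h import *
T=np.load('w2.npy'); i=cams.camera_info('wrist'); P=np.linalg.inv(T@i['tool_from_camera'])
a=np.radians(20);c=np.array([.523,-.133,.003]);Rz=R.from_euler('z',a).as_matrix()
for n,p in dict(lip=(46,42,22),foot=(46,42,0),wtop=(46,42,48),back=(46,-43,0),backtop=(46,-43,30),btop2=(-46,-43,30),bar=(46,0,77),barm=(-46,0,77),lipm=(-46,42,22)).items():
    q=P[:3]@np.r_[Rz@(np.array(p)/1000)+c,1]; u=np.array([q[0]/q[2]*i['fx']+i['cx'],q[1]/q[2]*i['fy']+i['cy']]); print(n,((u-[410,160])*3).round())
```

```text
lip [128. 225.]
foot [ 99. 199.]
wtop [168. 262.]
back [355.  97.]
backtop [425. 123.]
btop2 [491. 382.]
bar [392. 247.]
barm [473. 538.]
lipm [213. 463.]
```

move_arm([
  {"offset": [1,1,20],"spin": 0},
  {"offset": [0,0,50],"spin": 0},
  {"offset": [0,0,40],"spin": 0},
  {"offset": [0,0,15],"spin": 0},
  {"offset": [0,0,8],"spin": 0},
  {"offset": [0,0,0],"spin": 0},
  {"offset": [0,0,0],"spin": 0},
])

```text
time: 5.7
eef_pos: [0.6058, 0.0419, 0.0144]
ee_rot: [-0.0, 0.999, -0.038, 0.003]
contact_force: [-0.7, 1.7, 9.3]
grip_width: 0.0262
finger_force: 61.1
```

move_arm([
  {"offset": [0,0,0],"spin": 0},
  {"offset": [0,0,0],"spin": 0},
  {"offset": [0,0,0],"spin": 0},
  {"offset": [0,0,-10],"spin": 0},
  {"offset": [0,0,-40],"spin": 0},
  {"offset": [0,0,-50],"spin": 0},
  {"offset": [0,0,-40],"spin": 0},
  {"offset": [0,0,0],"spin": 0},
], claw=48)

```text
time: 6.7
eef_pos: [0.6061, 0.0404, 0.1561]
ee_rot: [0.0, 0.999, -0.039, 0.004]
contact_force: [0.4, -0.4, -1.3]
grip_width: 0.0408
finger_force: 0.0
```

Wheel placed. Next the pot.

move_arm([
  {"offset": [-15,32,0],"spin": 0},
  {"offset": [-28,58,0],"spin": 0},
  {"offset": [-28,58,0],"spin": 0},
  {"offset": [-28,58,0],"spin": 0},
  {"offset": [-28,58,0],"spin": 0},
  {"offset": [-20,42,0],"spin": 0},
  {"offset": [-4,10,0],"spin": 0},
  {"offset": [0,0,30],"spin": 0},
  {"offset": [0,0,40],"spin": 0},
  {"offset": [0,0,0],"spin": 0},
], claw=60)

```text
time: 7.95
eef_pos: [0.4304, -0.2537, 0.0783]
ee_rot: [-0.002, 0.999, -0.037, -0.003]
contact_force: [-0.2, 1.0, -0.8]
grip_width: 0.0513
finger_force: 0.0
```

Run:
```python
from h import *
T=tool(); print(to_tool([.4328,-.2639,.004],T)); im=cams.camera('wrist'); cv2.imwrite('pics/w3.png',im[:,:,::-1])
H=cv2.cvtColor(im,cv2.COLOR_RGB2HSV).astype(int)[200:330,230:410]; m=((H[...,1]<60)&(H[...,2]>110)).astype('uint8')
n,l,st,c=cv2.connectedComponentsWithStats(m)
for k in range(1,n):
    if st[k,4]>300: u=c[k]+[230,200]; print(st[k],u,ray('wrist',*u,.02,T))
```

```text
[ 3.61727192 10.28060672 74.26100942]
[  81    0   43   32 1166] [331.69725557 213.88250429] [ 0.42917094 -0.26318121]
```

move_arm([
  {"offset": [2,10,20],"spin": 0},
  {"offset": [0,0,35],"spin": 0},
  {"offset": [0,0,16],"spin": 0},
  {"offset": [0,0,3],"spin": 0},
  {"offset": [0,0,0],"spin": 0},
])

```text
time: 8.62
eef_pos: [0.435, -0.2662, 0.0084]
ee_rot: [0.0, 0.999, -0.037, 0.001]
contact_force: [0.5, -0.1, -0.2]
grip_width: 0.0512
finger_force: 0.0
```

move_arm([
  {"offset": [0,0,0],"spin": 0},
  {"offset": [0,0,0],"spin": 0},
  {"offset": [0,0,0],"spin": 0},
  {"offset": [0,0,0],"spin": 0},
  {"offset": [0,0,0],"spin": 0},
  {"offset": [0,0,-10],"spin": 0},
  {"offset": [0,0,-40],"spin": 0},
  {"offset": [0,0,-50],"spin": 0},
  {"offset": [0,0,-40],"spin": 0},
  {"offset": [0,0,0],"spin": 0},
], claw=0)

```text
time: 9.88
eef_pos: [0.4364, -0.2672, 0.1518]
ee_rot: [0.002, 0.999, -0.038, 0.003]
contact_force: [-0.1, -0.1, -1.4]
grip_width: 0.027
finger_force: 59.2
```

move_arm([
  {"offset": [8,-24,0],"spin": 0},
  {"offset": [14,-46,0],"spin": 0},
  {"offset": [14,-46,0],"spin": 0},
  {"offset": [14,-46,0],"spin": 0},
  {"offset": [14,-46,0],"spin": 0},
  {"offset": [14,-46,0],"spin": 0},
  {"offset": [11,-40,0],"spin": 0},
  {"offset": [4,-26,0],"spin": 0},
  {"offset": [0,0,0],"spin": 0},
  {"offset": [0,0,0],"spin": 0},
])

```text
time: 11.12
eef_pos: [0.5502, 0.0451, 0.1465]
ee_rot: [0.001, 0.999, -0.038, -0.001]
contact_force: [-0.2, -0.1, -1.0]
grip_width: 0.0272
finger_force: 59.3
```

Run:
```python
from h import *
print(to_tool([.553,.0456,.013]))
```

```text
[  2.97751179  -0.88503066 133.49063344]
```

move_arm([
  {"offset": [2,-1,20],"spin": 0},
  {"offset": [0,0,50],"spin": 0},
  {"offset": [0,0,40],"spin": 0},
  {"offset": [0,0,15],"spin": 0},
  {"offset": [0,0,8],"spin": 0},
  {"offset": [0,0,0],"spin": 0},
  {"offset": [0,0,0],"spin": 0},
])

```text
time: 12.0
eef_pos: [0.554, 0.0471, 0.0153]
ee_rot: [0.0, 0.999, -0.038, 0.001]
contact_force: [0.0, 0.0, -0.6]
grip_width: 0.0271
finger_force: 59.3
```

move_arm([
  {"offset": [0,0,0],"spin": 0},
  {"offset": [0,0,0],"spin": 0},
  {"offset": [0,0,0],"spin": 0},
  {"offset": [0,0,-10],"spin": 0},
  {"offset": [0,0,-40],"spin": 0},
  {"offset": [0,0,-50],"spin": 0},
  {"offset": [0,0,-40],"spin": 0},
  {"offset": [0,0,0],"spin": 0},
], claw=48)

```text
time: 13.0
eef_pos: [0.5552, 0.0461, 0.1584]
ee_rot: [0.001, 0.999, -0.038, 0.003]
contact_force: [-1.0, 0.4, -0.1]
grip_width: 0.0412
finger_force: 0.0
```

move_arm([
  {"offset": [0,25,0],"spin": 0},
  {"offset": [0,46,0],"spin": 0},
  {"offset": [0,46,0],"spin": 0},
  {"offset": [0,46,0],"spin": 0},
  {"offset": [0,46,0],"spin": 0},
  {"offset": [0,46,0],"spin": 0},
  {"offset": [0,46,0],"spin": 0},
  {"offset": [0,46,0],"spin": 0},
  {"offset": [0,46,0],"spin": 0},
  {"offset": [0,10,0],"spin": 0},
], claw=60)

```text
time: 14.25
eef_pos: [0.5193, -0.3598, 0.1527]
ee_rot: [0.001, 0.999, -0.041, -0.002]
contact_force: [-1.9, 1.1, -1.1]
grip_width: 0.0512
finger_force: 0.0
```

move_arm([
  {"offset": [0,0,0],"spin": -0.115},
  {"offset": [0,0,0],"spin": -0.115},
  {"offset": [0,0,0],"spin": 0},
])

```text
time: 14.62
eef_pos: [0.5221, -0.354, 0.1535]
ee_rot: [-0.001, 0.997, 0.077, -0.001]
contact_force: [-0.3, -0.3, -0.3]
grip_width: 0.0513
finger_force: 0.0
```

Run:
```python
from h import *
T=tool(); print(T.round(3),to_tool([.571,-.367,.005],T)); im=cams.camera('wrist'); cv2.imwrite('pics/w4.png',im[:,:,::-1])
```

```text
[[ 0.988  0.154 -0.002  0.522]
 [ 0.154 -0.988  0.001 -0.354]
 [-0.001 -0.001 -1.     0.153]
 [ 0.     0.     0.     1.   ]] [ 46.52252994  20.57106777 148.39086178]
```

View pics/w4.png

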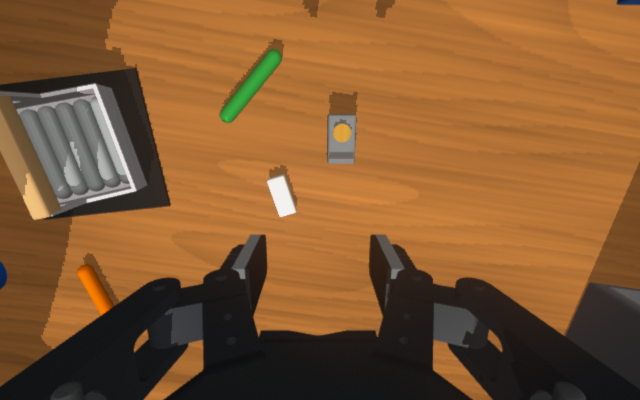

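move_arm([
  {"offset": [24,11,20],"spin": 0},
  {"offset": [25,10,40],"spin": 0},
  {"offset": [0,0,45],"spin": 0},
  {"offset": [0,0,30],"spin": 0},
  {"offset": [0,0,12],"spin": 0},
  {"offset": [0,0,0],"spin": 0},
])

```text
time: 15.42
eef_pos: [0.574, -0.3676, 0.0069]
ee_rot: [-0.0, 0.997, 0.077, -0.0]
contact_force: [-0.7, 0.2, 0.5]
grip_width: 0.0512
finger_force: 0.0
```

move_arm([
  {"offset": [0,0,0],"spin": 0},
  {"offset": [0,0,0],"spin": 0},
  {"offset": [0,0,0],"spin": 0},
  {"offset": [0,0,0],"spin": 0},
  {"offset": [0,0,0],"spin": 0},
  {"offset": [0,0,-10],"spin": 0},
  {"offset": [0,0,-40],"spin": 0},
  {"offset": [0,0,-50],"spin": 0},
  {"offset": [0,0,-40],"spin": 0},
  {"offset": [0,0,0],"spin": 0},
], claw=0)

```text
time: 16.68
eef_pos: [0.5765, -0.3691, 0.1523]
ee_rot: [0.002, 0.997, 0.077, 0.003]
contact_force: [-0.6, -0.3, -1.6]
grip_width: 0.0231
finger_force: 61.0
```

move_arm([
  {"offset": [0,0,0],"spin": 0.115},
  {"offset": [0,0,0],"spin": 0.115},
  {"offset": [0,0,0],"spin": 0},
])

```text
time: 17.05
eef_pos: [0.5734, -0.3675, 0.1458]
ee_rot: [-0.0, 0.999, -0.037, -0.001]
contact_force: [0.2, 0.6, -0.6]
grip_width: 0.0231
finger_force: 61.0
```

Run:
```python
from h import *
c=np.array([.533,.0731]); ex=np.array([.9973,-.0734]); ey=np.array([.0734,.9973])
p=c+.047*ex+.028*ey; print(p,to_tool([*p,.014]))
```

```text
[0.5819283 0.0975746] [ -25.54076527 -464.35048039  132.31241828]
```

move_arm([
  {"offset": [0,-25,0],"spin": 0},
  {"offset": [-3,-50,0],"spin": 0},
  {"offset": [-3,-50,0],"spin": 0},
  {"offset": [-3,-50,0],"spin": 0},
  {"offset": [-3,-50,0],"spin": 0},
  {"offset": [-3,-50,0],"spin": 0},
  {"offset": [-3,-50,0],"spin": 0},
  {"offset": [-3,-50,0],"spin": 0},
  {"offset": [-3,-50,0],"spin": 0},
  {"offset": [-1,-39,0],"spin": 0},
])

```text
time: 18.3
eef_pos: [0.5826, 0.101, 0.1472]
ee_rot: [-0.0, 0.999, -0.035, -0.0]
contact_force: [-0.1, -0.8, -1.2]
grip_width: 0.0235
finger_force: 61.0
```

move_arm([
  {"offset": [0,0,0],"spin": 0},
  {"offset": [0,0,0],"spin": 0},
])

```text
time: 18.55
eef_pos: [0.5835, 0.097, 0.147]
ee_rot: [0.0, 0.999, -0.037, -0.0]
contact_force: [-0.1, -0.0, -2.0]
grip_width: 0.0228
finger_force: 60.9
```

Run:
```python
from h import *
print(to_tool([.5819,.0976,.014]))
```

```text
[ -1.5182426   -0.56788489 133.00992638]
```

Now lower the motor, release, and back away; then move to look at the scoop.

move_arm([
  {"offset": [-1,0,20],"spin": 0},
  {"offset": [0,0,50],"spin": 0},
  {"offset": [0,0,40],"spin": 0},
  {"offset": [0,0,16],"spin": 0},
  {"offset": [0,0,8],"spin": 0},
  {"offset": [0,0,0],"spin": 0},
  {"offset": [0,0,0],"spin": 0},
])

```text
time: 19.42
eef_pos: [0.5845, 0.0967, 0.0145]
ee_rot: [-0.0, 0.999, -0.038, 0.001]
contact_force: [0.2, -0.8, 0.1]
grip_width: 0.0234
finger_force: 61.0
```

move_arm([
  {"offset": [0,0,0],"spin": 0},
  {"offset": [0,0,0],"spin": 0},
  {"offset": [0,0,0],"spin": 0},
  {"offset": [0,0,-10],"spin": 0},
  {"offset": [0,0,-40],"spin": 0},
  {"offset": [0,0,-50],"spin": 0},
  {"offset": [0,0,-50],"spin": 0},
  {"offset": [0,0,-50],"spin": 0},
  {"offset": [0,0,0],"spin": 0},
], claw=44)

```text
time: 20.55
eef_pos: [0.5861, 0.0986, 0.2193]
ee_rot: [-0.001, 0.999, -0.037, 0.005]
contact_force: [0.3, 0.4, 0.0]
grip_width: 0.0373
finger_force: 0.0
```

move_arm([
  {"offset": [-5,20,0],"spin": 0},
  {"offset": [-20,45,0],"spin": -0.14},
  {"offset": [-20,45,0],"spin": -0.14},
  {"offset": [-20,45,0],"spin": -0.14},
  {"offset": [-30,30,0],"spin": 0},
  {"offset": [-30,10,0],"spin": 0},
  {"offset": [0,0,0],"spin": 0},
  {"offset": [0,0,0],"spin": 0},
])

```text
time: 21.55
eef_pos: [0.4834, -0.1174, 0.2132]
ee_rot: [-0.0, 0.985, 0.172, 0.0]
contact_force: [0.6, -0.6, 0.1]
grip_width: 0.0374
finger_force: 0.0
```

Run:
```python
from h import *
T=tool(); im=cams.camera('wrist'); cv2.imwrite('pics/w5.png',im[:,:,::-1]); np.save('w5.npy',T); print(T.round(4))
cv2.imwrite('pics/top5.png',cams.camera('top')[:,:,::-1])
```

```text
[[ 9.407e-01  3.392e-01  5.000e-04  4.834e-01]
 [ 3.392e-01 -9.407e-01  5.000e-04 -1.174e-01]
 [ 6.000e-04 -3.000e-04 -1.000e+00  2.132e-01]
 [ 0.000e+00  0.000e+00  0.000e+00  1.000e+00]]
```

View pics/w5.png

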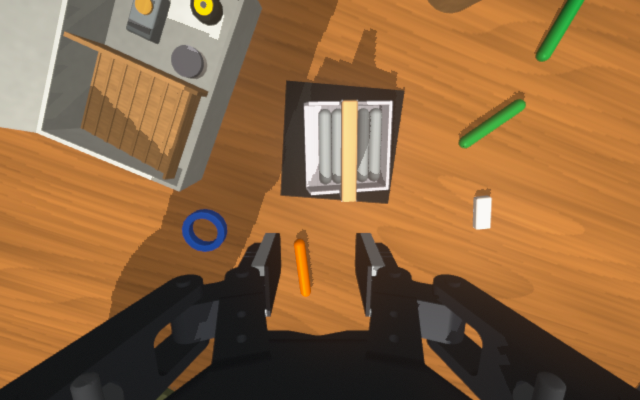

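Parts are all in the compartment; scoop bar runs (349,100)–(349,201), tool already aligned with it; carton −x corners (38,132),(180,190).

Run:
```python
from h import *
np.set_printoptions(precision=4,suppress=True)
T=np.load('w5.npy')
a=ray('wrist',349,100,.08,T);b=ray('wrist',349,201,.08,T);print(a,b,np.linalg.norm(a-b),(a+b)/2,to_tool([*(a+b)/2,.08],T))
for p in((38,132),(180,190)): print('rim',ray('wrist',*p,.06,T))
for p,z in(((305,101),.048),((391,102),.03),((307,193),.048),((388,189),.03),((321,145),.03),((377,145),.018)): print(p,to_tool([*ray('wrist',*p,z,T),z],T))
print('mat',[ray('wrist',*p,.003,T) for p in((287,81),(405,90),(388,203),(281,195))])
```

```text
[ 0.566  -0.1165] [ 0.4818 -0.1495] 0.09044257509054192 [ 0.5239 -0.133 ] [ 32.6727  28.4401 133.1951]
rim [0.4403 0.1484]
rim [0.4305 0.009 ]
(305, 101) [ 78.2256 -11.9256 165.2341]
(391, 102) [ 78.0122  74.9674 183.2113]
(307, 193) [-13.135  -10.755  165.1768]
(388, 189) [-13.2155  77.5075 183.1537]
(321, 145) [ 34.5489   3.8257 183.2027]
(377, 145) [ 33.4147  65.2835 195.186 ]
mat [array([ 0.567 , -0.0521]), array([ 0.6021, -0.1763]), array([ 0.4774, -0.2099]), array([ 0.4431, -0.0857])]
```

move_arm([
  {"offset": [16,14,20],"spin": 0},
  {"offset": [17,15,40],"spin": 0},
  {"offset": [0,0,40],"spin": 0},
  {"offset": [0,0,35],"spin": 0},
  {"offset": [0,0,15],"spin": 0},
  {"offset": [0,0,0],"spin": 0},
  {"offset": [0,0,0],"spin": 0},
])

```text
time: 22.52
eef_pos: [0.5252, -0.1346, 0.0648]
ee_rot: [0.001, 0.985, 0.172, 0.001]
contact_force: [0.4, 0.2, 0.6]
grip_width: 0.0374
finger_force: 0.0
```

Run:
```python
from h import *
print(to_tool([.5239,-.133,.061]))
```

```text
[-0.73525251 -1.96985802  3.81828159]
```

move_arm([
  {"offset": [-1,-2,3],"spin": 0},
  {"offset": [0,0,0],"spin": 0},
])

```text
time: 22.78
eef_pos: [0.5224, -0.1331, 0.0609]
ee_rot: [0.0, 0.985, 0.172, 0.0]
contact_force: [0.4, -0.9, 0.9]
grip_width: 0.0371
finger_force: 0.0
```

move_arm([
  {"offset": [0,0,0],"spin": 0},
  {"offset": [0,0,0],"spin": 0},
  {"offset": [0,0,0],"spin": 0},
  {"offset": [0,0,0],"spin": 0},
  {"offset": [0,0,0],"spin": 0},
  {"offset": [0,0,-5],"spin": 0},
  {"offset": [0,0,-15],"spin": 0},
  {"offset": [0,0,-25],"spin": 0},
  {"offset": [0,0,-25],"spin": 0},
  {"offset": [0,0,-15],"spin": 0},
], claw=0)

```text
time: 24.02
eef_pos: [0.5226, -0.133, 0.1469]
ee_rot: [0.0, 0.985, 0.172, 0.001]
contact_force: [-1.2, -1.0, -3.1]
grip_width: 0.0125
finger_force: 58.6
```

Run:
```python
from h import *
T=tool(); np.save('w6.npy',T); print(T.round(4)); cv2.imwrite('pics/s6.png',cams.camera('scene')[:,:,::-1]); cv2.imwrite('pics/w6.png',cams.camera('wrist')[:,:,::-1])
a=cv2.resize(cv2.imread('pics/s6.png')[130:280,190:350],None,fx=3,fy=3,interpolation=cv2.INTER_CUBIC); b=cv2.imread('pics/w6.png')[30:330,180:500]
b=cv2.resize(b,(480,450)); o=np.hstack([a[:, :]])
o=np.hstack([cv2.resize(a,(400,375)),cv2.resize(b,(400,375))]); cv2.imwrite('pics/c6.png',o)
```

```text
[[ 9.411e-01  3.382e-01  1.400e-03  5.226e-01]
 [ 3.382e-01 -9.411e-01 -4.000e-04 -1.330e-01]
 [ 1.100e-03  9.000e-04 -1.000e+00  1.469e-01]
 [ 0.000e+00  0.000e+00  0.000e+00  1.000e+00]]
```

View pics/c6.png

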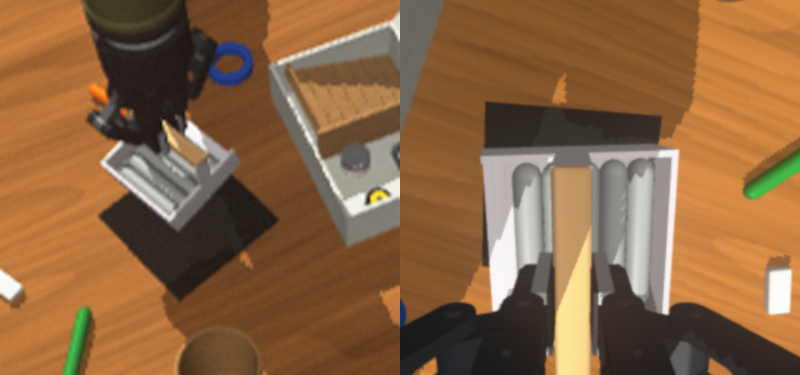

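move_arm([
  {"offset": [0,0,0],"spin": 0.04},
  {"offset": [0,0,0],"spin": 0.08},
  {"offset": [0,0,0],"spin": 0.1},
  {"offset": [0,0,0],"spin": 0.1},
  {"offset": [0,0,0],"spin": 0.07},
  {"offset": [0,0,0],"spin": 0.03},
  {"offset": [0,0,0],"spin": 0},
])

```text
time: 25.0
eef_pos: [0.5218, -0.133, 0.1447]
ee_rot: [-0.0, 0.999, -0.037, -0.001]
contact_force: [-0.5, -0.9, -3.0]
grip_width: 0.0127
finger_force: 58.6
```

move_arm([
  {"offset": [-4,-7,0],"spin": 0},
  {"offset": [-9,-14,0],"spin": 0},
  {"offset": [-12,-18,0],"spin": 0},
  {"offset": [-12,-18,0],"spin": 0},
  {"offset": [-9,-15,0],"spin": 0},
  {"offset": [-6,-12,0],"spin": 0},
  {"offset": [-3,-6,0],"spin": 0},
  {"offset": [0,-3,0],"spin": 0},
  {"offset": [0,0,0],"spin": 0},
])

```text
time: 26.12
eef_pos: [0.4747, -0.0365, 0.1453]
ee_rot: [0.0, 0.999, -0.038, 0.0]
contact_force: [-0.3, -0.8, -2.6]
grip_width: 0.0126
finger_force: 58.6
```

```bash
cat >> h.py <<'E'
C=np.array([.5335,.0733]);EX=np.array([.9973,-.0734]);EY=np.array([.0734,.9973])
def carton(T=None):
    T=tool() if T is None else T; d=T[:2,3]-C
    return (1000*d@EX).round(1),(1000*d@EY).round(1),(1000*T[2,3]).round(1),'yaw',np.degrees(np.arctan2(T[1,0],T[0,0])).round(2)
E
python3 - <<'E'
from h import *
print(carton()); T=tool(); np.save('w7.npy',T); cv2.imwrite('pics/w7.png',cams.camera('wrist')[:,:,::-1])
E
```

```text
(np.float64(-50.6), np.float64(-113.8), np.float64(145.3), 'yaw', np.float64(-4.32))
```

View pics/w7.png

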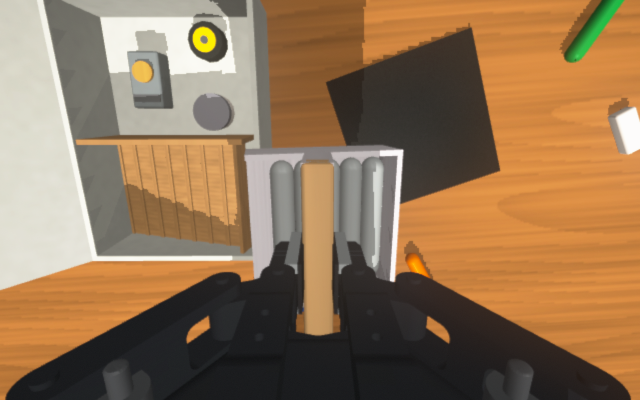

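move_arm([
  {"offset": [0,0,6],"spin": 0},
  {"offset": [0,0,12],"spin": 0},
  {"offset": [0,0,12],"spin": 0},
  {"offset": [0,0,5],"spin": 0},
  {"offset": [0,0,0],"spin": 0},
  {"offset": [0,-3,0],"spin": 0},
  {"offset": [0,-3,0],"spin": 0},
  {"offset": [0,-3,0],"spin": 0},
  {"offset": [0,0,0],"spin": 0},
])

```text
time: 27.3
eef_pos: [0.4752, -0.0268, 0.1104]
ee_rot: [0.0, 0.999, -0.037, 0.0]
contact_force: [0.1, -0.7, -2.9]
grip_width: 0.013
finger_force: 58.6
```

move_arm([
  {"offset": [0,-3,0],"spin": 0},
  {"offset": [0,-3,0],"spin": 0},
  {"offset": [0,-3,0],"spin": 0},
  {"offset": [0,0,0],"spin": 0},
])

```text
time: 27.8
eef_pos: [0.4758, -0.0179, 0.1103]
ee_rot: [-0.0, 0.999, -0.037, -0.0]
contact_force: [-0.1, -0.5, -2.1]
grip_width: 0.0126
finger_force: 58.6
```

move_arm([
  {"offset": [0,-3,0],"spin": 0},
  {"offset": [0,-3,0],"spin": 0},
  {"offset": [0,-3,0],"spin": 0},
  {"offset": [0,0,0],"spin": 0},
])

```text
time: 28.3
eef_pos: [0.4764, -0.0089, 0.1103]
ee_rot: [0.0, 0.999, -0.037, -0.0]
contact_force: [-0.3, 0.4, -3.6]
grip_width: 0.0125
finger_force: 58.6
```

move_arm([
  {"offset": [0,-3,0],"spin": 0},
  {"offset": [0,-3,0],"spin": 0},
  {"offset": [0,-3,0],"spin": 0},
  {"offset": [0,0,0],"spin": 0},
])

```text
time: 28.8
eef_pos: [0.4771, -0.0009, 0.1103]
ee_rot: [0.001, 0.999, -0.038, -0.0]
contact_force: [0.3, -1.9, -2.8]
grip_width: 0.0128
finger_force: 58.7
```

move_arm([
  {"offset": [0,-3,0],"spin": 0},
  {"offset": [0,-3,0],"spin": 0},
  {"offset": [0,-3,0],"spin": 0},
  {"offset": [0,0,0],"spin": 0},
])

```text
time: 29.3
eef_pos: [0.4773, 0.003, 0.1106]
ee_rot: [0.004, 0.999, -0.039, -0.0]
contact_force: [-2.8, -12.8, 1.8]
grip_width: 0.0127
finger_force: 61.1
```

move_arm([
  {"offset": [0,-3,0],"spin": 0},
  {"offset": [0,-3,0],"spin": 0},
  {"offset": [0,-3,0],"spin": 0},
  {"offset": [0,0,0],"spin": 0},
])

```text
time: 29.8
eef_pos: [0.478, 0.0097, 0.1106]
ee_rot: [0.006, 0.999, -0.039, -0.0]
contact_force: [-2.5, -16.4, 1.7]
grip_width: 0.0132
finger_force: 76.6
```

move_arm([
  {"offset": [0,-2,0],"spin": 0},
  {"offset": [0,-2,0],"spin": 0},
  {"offset": [0,-2,0],"spin": 0},
  {"offset": [0,-2,0],"spin": 0},
  {"offset": [0,0,0],"spin": 0},
])

```text
time: 30.42
eef_pos: [0.4784, 0.0155, 0.1102]
ee_rot: [0.007, 0.999, -0.04, -0.001]
contact_force: [-1.2, -20.5, -0.6]
grip_width: 0.0128
finger_force: 90.5
```

move_arm([
  {"offset": [0,-2,0],"spin": 0},
  {"offset": [0,-2,0],"spin": 0},
  {"offset": [0,-2,0],"spin": 0},
  {"offset": [0,-2,0],"spin": 0},
  {"offset": [0,0,0],"spin": 0},
])

```text
time: 31.05
eef_pos: [0.4786, 0.0218, 0.1092]
ee_rot: [0.008, 0.999, -0.04, -0.001]
contact_force: [-0.7, -24.0, -5.8]
grip_width: 0.0121
finger_force: 103.4
```

Run:
```python
from h import *
print(carton(),telemetry.observe()['contact_force']); a=cams.camera('top')[:,:,::-1]; s=cams.camera('scene')[:,:,::-1]; w=cams.camera('wrist')[:,:,::-1]
cv2.imwrite('pics/t8.png',a);cv2.imwrite('pics/s8.png',s);cv2.imwrite('pics/w8.png',w)
f=lambda im,b,sz:cv2.resize(im[b[1]:b[3],b[0]:b[2]],sz,interpolation=cv2.INTER_CUBIC)
cv2.imwrite('pics/c8.png',np.vstack([np.hstack([f(a,(260,170,400,270),(400,285)),f(s,(230,120,370,220),(400,285))]),f(w,(0,0,640,240),(800,300))]))
```

```text
(np.float64(-51.0), np.float64(-55.4), np.float64(109.2), 'yaw', np.float64(-4.59)) [ -0.72181272 -23.99672048  -5.76864754]
```

View pics/c8.png

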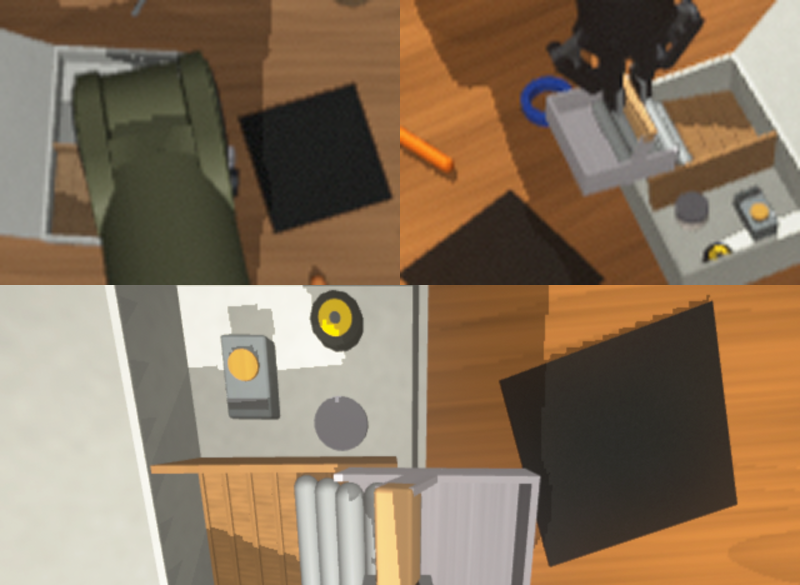

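move_arm([
  {"offset": [0,-2,-0.5],"spin": 0},
  {"offset": [0,-2,-0.5],"spin": 0},
  {"offset": [0,-2,-0.5],"spin": 0},
  {"offset": [0,0,0],"spin": 0},
  {"offset": [0,0,0],"spin": 0},
])

```text
time: 31.82
eef_pos: [0.4779, 0.0269, 0.1097]
ee_rot: [0.009, 0.999, -0.04, -0.003]
contact_force: [-0.8, -25.5, -8.7]
grip_width: 0.0129
finger_force: 111.9
```

move_arm([
  {"offset": [0,-2,0],"spin": 0},
  {"offset": [0,-2,0],"spin": 0},
  {"offset": [0,-2,0],"spin": 0},
  {"offset": [0,0,0],"spin": 0},
  {"offset": [0,0,0],"spin": 0},
  {"offset": [0,0,0],"spin": 0},
])

```text
time: 32.58
eef_pos: [0.4773, 0.0325, 0.1101]
ee_rot: [0.009, 0.999, -0.041, -0.004]
contact_force: [-6.2, -27.0, -2.3]
grip_width: 0.0128
finger_force: 120.0
```

Run:
```python
from h import *
print(carton(),telemetry.observe()['contact_force']); w=cams.camera('wrist')[:,:,::-1]; cv2.imwrite('pics/w9.png',w); s=cams.camera('scene')[:,:,::-1]; cv2.imwrite('pics/s9.png',s)
o=cv2.imread('pics/w8.png')
for nm,im in(('8',o),('9',w)):
    h=cv2.cvtColor(im,cv2.COLOR_BGR2HSV).astype(int)
    for v in(170,190,210): # row profile of saturation / value across rack & pins
        print(nm,v,''.join('#' if h[v,u,1]<45 and h[v,u,2]>70 else '.' for u in range(130,440,3)))
```

```text
(np.float64(-53.1), np.float64(-44.8), np.float64(110.1), 'yaw', np.float64(-4.66)) [ -6.21423311 -27.01414325  -2.25215225]
8 170 ###########.........................#####################............################################...
8 190 ############........................#####################............###############################....
8 210 #############........................####################............##############################.....
9 170 ##########################################............................##################################
9 190 ##########################################..............#.............##################################
9 210 ###########################################.............#.............#################################.
```

move_arm([
  {"offset": [0,3,0],"spin": 0},
  {"offset": [0,4,0],"spin": 0},
  {"offset": [0,5,0],"spin": 0},
  {"offset": [0,6,0],"spin": 0},
  {"offset": [0,6,0],"spin": 0},
  {"offset": [0,6,0],"spin": 0},
  {"offset": [0,6,0],"spin": 0},
  {"offset": [0,6,0],"spin": 0},
  {"offset": [0,6,-5],"spin": 0},
  {"offset": [0,0,0],"spin": 0},
])

```text
time: 33.92
eef_pos: [0.4774, -0.0029, 0.1173]
ee_rot: [0.0, 0.999, -0.038, 0.001]
contact_force: [-0.2, 0.4, -1.8]
grip_width: 0.0124
finger_force: 106.9
```

move_arm([
  {"offset": [0,0,-20],"spin": 0},
  {"offset": [0,0,-20],"spin": 0},
  {"offset": [0,0,0],"spin": 0},
])

```text
time: 34.3
eef_pos: [0.4782, -0.002, 0.1582]
ee_rot: [0.0, 0.999, -0.037, 0.002]
contact_force: [-0.4, 0.8, -1.6]
grip_width: 0.0128
finger_force: 106.9
```

Run:
```python
from h import *
print(carton(),telemetry.observe()['contact_force']); T=tool(); np.save('w10.npy',T); w=cams.camera('wrist')[:,:,::-1]; cv2.imwrite('pics/w10.png',w)
cv2.imwrite('pics/c10.png',cv2.resize(w[90:310,60:420],None,fx=2.2,fy=2.2,interpolation=cv2.INTER_CUBIC))
```

```text
(np.float64(-49.6), np.float64(-79.2), np.float64(158.2), 'yaw', np.float64(-4.29)) [-0.36485789  0.78335533 -1.59000676]
```

View pics/c10.png

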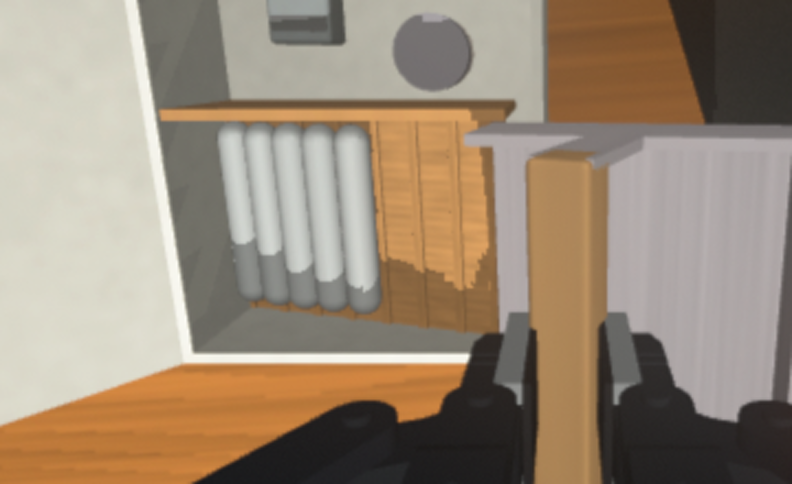

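Five pins lie in the lower half of the rack, scoop empty. Checking each pin's groove numerically.

```bash
cat >> h.py <<'E'
def rackpt(u,v,h,T):  # intersect wrist ray with rack plane at normal height h (m); returns rack x,y mm
    i=cams.camera_info('wrist');P=T@i['tool_from_camera'];d=P[:3,:3]@[(u-i['cx'])/i['fx'],(v-i['cy'])/i['fy'],1]
    ex=np.r_[EX,0];a=np.radians(16);ey=np.r_[EY*np.cos(a),-np.sin(a)];n=np.cross(ex,ey)
    O=np.r_[C-.050*EX+.007*EY,.026]; t=(h-(P[:3,3]-O)@n)/(d@n); q=P[:3,3]+t*d-O; return 1000*q@ex,1000*q@ey
E
python3 - <<'E'
from h import *
T=np.load('w10.npy'); im=cv2.imread('pics/w10.png'); g=cv2.cvtColor(im,cv2.COLOR_BGR2GRAY).astype(int); s=cv2.cvtColor(im,cv2.COLOR_BGR2HSV)[...,1].astype(int)
for v in(165,180,190): print(v,[(u,g[v,u],s[v,u]) for u in range(156,290,1)][::1] if v==180 else '')
# groove edges seen at right (crop px): check with ridge height
for uc in(373,418,460,492): print('ridge',rackpt(60+uc/2.2,90+200/2.2,.0015,T))
for uc in(222,248,277,306,338,376): print('gap',rackpt(60+uc/2.2,90+200/2.2,.009,T))
E
```

```text
165 
180 [(156, np.int64(111), np.int64(23)), (157, np.int64(111), np.int64(20)), (158, np.int64(112), np.int64(25)), (159, np.int64(111), np.int64(20)), (160, np.int64(112), np.int64(22)), (161, np.int64(113), np.int64(22)), (162, np.int64(128), np.int64(12)), (163, np.int64(165), np.int64(8)), (164, np.int64(183), np.int64(7)), (165, np.int64(195), np.int64(8)), (166, np.int64(202), np.int64(6)), (167, np.int64(207), np.int64(6)), (168, np.int64(211), np.int64(6)), (169, np.int64(210), np.int64(6)), (170, np.int64(206), np.int64(7)), (171, np.int64(200), np.int64(6)), (172, np.int64(191), np.int64(8)), (173, np.int64(178), np.int64(7)), (174, np.int64(162), np.int64(6)), (175, np.int64(173), np.int64(6)), (176, np.int64(188), np.int64(7)), (177, np.int64(198), np.int64(6)), (178, np.int64(205), np.int64(5)), (179, np.int64(210), np.int64(6)), (180, np.int64(211), np.int64(6)), (181, np.int64(209), np.int64(6)), (182, np.int64(205), np.int64(7)), (183, np.int64(197), np.int64(6)), (184, np.int64(187), np.int64(7)), (185, np.int64(175), np.int64(6)), (186, np.int64(154), np.int64(7))
[... 3717 characters left out ...]
))]
190 
ridge (np.float64(8.629407238343173), np.float64(-7.155780918629703))
ridge (np.float64(9.834474977559772), np.float64(-27.78154461568446))
ridge (np.float64(10.914476552130077), np.float64(-46.266694076257544))
ridge (np.float64(11.709902400690886), np.float64(-59.881086908323475))
gap (np.float64(6.144181529409918), np.float64(61.850127126119865))
gap (np.float64(6.933252787841467), np.float64(48.344498532056306))
gap (np.float64(7.789224059775447), np.float64(33.69381906249016))
gap (np.float64(8.620783333676485), np.float64(19.460971791409353))
gap (np.float64(9.511269632667066), np.float64(4.219538151849132))
gap (np.float64(10.533535454344493), np.float64(-13.277414581448426))
```

Run:
```python
from h import *
from scipy.optimize import brentq
T=np.load('w10.npy'); i=cams.camera_info('wrist');P=T@i['tool_from_camera']
ex=np.r_[EX,0];a=np.radians(16);ey=np.r_[EY*np.cos(a),-np.sin(a)];n=np.cross(ex,ey);O=np.r_[C-.050*EX+.007*EY,.026]
c=P[:3,3]-O; cy,cz=1000*c@ey,1000*c@n
def center(u,side):
    y0=rackpt(u,180,0.,T)[1]; d=np.array([y0-cy,-cz]); d/=np.linalg.norm(d); nn=np.array([-d[1],d[0]])*side # offset dir
    # line offset by 7 along nn, at z=7
    f=lambda y:(np.array([y-cy,7-cz])@nn)-7
    return brentq(f,-200,200)
print('cam y,z',cy,cz)
for s in(1,-1): print(s,'left',[round(center(u,s),1) for u in(162,174,186,199,213)],'right',round(center(229,s),1))
print('ridges',[round(rackpt(u,180,.0015,T)[1],1) for u in(232.5,250.5,269)],'expected -8.75,-26.25,-43.75', 'peaks h14',[round(rackpt(u,180,.014,T)[1],1) for u in(168.3,180,192.7,206.5,221)])
```

```text
cam y,z -158.36753721658454 239.58825235701855
1 left [72.0, 57.9, 44.3, 29.8, 14.8] right -1.9
-1 left [52.7, 39.2, 26.0, 12.2, -2.4] right -18.5
ridges [np.float64(-10.3), np.float64(-28.3), np.float64(-46.2)] expected -8.75,-26.25,-43.75 peaks h14 [np.float64(48.6), np.float64(35.8), np.float64(22.2), np.float64(7.9), np.float64(-6.8)]
```

Left-edge tangents give pin centres ≈ 53, 39, 26, 12, −2 in rack y: the pins touch each other and are not each in a groove, so they'll need spreading. First the scoop goes home.

move_arm([
  {"offset": [5,12,0],"spin": 0},
  {"offset": [10,25,0],"spin": 0},
  {"offset": [12,30,0],"spin": 0},
  {"offset": [12,30,0],"spin": 0},
  {"offset": [10,20,0],"spin": 0},
  {"offset": [4,8,0],"spin": 0},
  {"offset": [0,0,0],"spin": -0.13},
  {"offset": [0,0,0],"spin": -0.13},
  {"offset": [0,0,0],"spin": -0.13},
  {"offset": [0,0,0],"spin": 0},
])

```text
time: 35.6
eef_pos: [0.5203, -0.13, 0.1566]
ee_rot: [-0.0, 0.988, 0.157, -0.0]
contact_force: [-0.4, 0.4, -1.3]
grip_width: 0.0127
finger_force: 106.9
```

Run:
```python
from h import *
T=tool();print(to_tool([.522,-.131,.062]),np.degrees(np.arctan2(T[1,0],T[0,0])))
```

```text
[ 1.30807454  1.55263998 94.5878571 ] 18.03348096215981
```

move_arm([
  {"offset": [1,1,20],"spin": 0},
  {"offset": [0,0,40],"spin": 0},
  {"offset": [0,0,25],"spin": 0},
  {"offset": [0,0,6],"spin": 0},
  {"offset": [0,0,2],"spin": 0},
  {"offset": [0,0,1],"spin": 0},
  {"offset": [0,0,0],"spin": 0},
])

```text
time: 36.48
eef_pos: [0.5223, -0.1317, 0.0638]
ee_rot: [0.0, 0.988, 0.157, 0.001]
contact_force: [0.3, -0.1, -1.5]
grip_width: 0.0128
finger_force: 106.7
```

move_arm([
  {"offset": [0,0,0],"spin": 0},
  {"offset": [0,0,0],"spin": 0},
  {"offset": [0,0,0],"spin": 0},
  {"offset": [0,0,-10],"spin": 0},
  {"offset": [0,0,-30],"spin": 0},
  {"offset": [0,0,-50],"spin": 0},
  {"offset": [0,0,-50],"spin": 0},
  {"offset": [0,0,-20],"spin": 0},
], claw=42)

```text
time: 37.48
eef_pos: [0.5233, -0.1317, 0.2273]
ee_rot: [0.001, 0.988, 0.157, 0.003]
contact_force: [1.2, 0.5, -0.3]
grip_width: 0.0359
finger_force: 0.0
```

move_arm([
  {"offset": [-10,-20,0],"spin": 0},
  {"offset": [-25,-40,0],"spin": 0.13},
  {"offset": [-25,-40,0],"spin": 0.13},
  {"offset": [-20,-40,0],"spin": 0.13},
  {"offset": [-10,-30,0],"spin": 0},
  {"offset": [0,-10,0],"spin": 0},
  {"offset": [0,0,0],"spin": 0},
  {"offset": [0,0,0],"spin": 0},
], claw=0)

```text
time: 38.48
eef_pos: [0.4091, 0.0277, 0.2228]
ee_rot: [-0.0, 0.999, -0.038, -0.0]
contact_force: [-0.4, -0.4, -1.0]
grip_width: -0.0001
finger_force: 0.0
```

Run:
```python
from h import *
T=tool();print(carton(T)); np.save('w11.npy',T); cv2.imwrite('pics/w11.png',cams.camera('wrist')[:,:,::-1])
```

```text
(np.float64(-120.7), np.float64(-54.6), np.float64(222.8), 'yaw', np.float64(-4.4))
```

```bash
cat >> h.py <<'E'
def pins(T,im,xs=(-20,0,20)):
    """pin centres in rack y from saturation/gray minima (left tangents), per rack x"""
    from scipy.optimize import brentq
    from scipy.signal import find_peaks
    i=cams.camera_info('wrist');P=T@i['tool_from_camera'];Q=np.linalg.inv(P)
    ex=np.r_[EX,0];a=np.radians(16);ey=np.r_[EY*np.cos(a),-np.sin(a)];n=np.cross(ex,ey);O=np.r_[C-.050*EX+.007*EY,.026]
    c=1000*(P[:3,3]-O); cy,cz=c@ey,c@n
    def proj(x,y,h):
        q=Q[:3]@np.r_[O+(x*ex+y*ey+h*n)/1000,1]; return q[0]/q[2]*i['fx']+i['cx'],q[1]/q[2]*i['fy']+i['cy']
    ys=np.arange(-70,80,.5); g=cv2.cvtColor(im,cv2.COLOR_BGR2GRAY).astype(np.float32); s=cv2.cvtColor(im,cv2.COLOR_BGR2HSV)[...,1].astype(np.float32)
    out={}
    for x in xs:
        uv=np.array([proj(x,y,7) for y in ys],np.float32)
        G=cv2.remap(g,uv[None,:,0],uv[None,:,1],1)[0]; S=cv2.remap(s,uv[None,:,0],uv[None,:,1],1)[0]
        m=S<45
        pk=[k for k in find_peaks(np.where(m,G,0),distance=8,prominence=15)[0]]
        mn=[k for k in find_peaks(np.where(m,-G,-255),distance=8,prominence=8)[0]]
        out[x]=(ys[pk],ys[mn],ys[m][[0,-1]] if m.any() else None,''.join('#' if b else '.' for b in m[::2]))
    return cy,cz,out
E
python3 - <<'E'
from h import *
T=np.load('w11.npy'); im=cv2.imread('pics/w11.png'); cy,cz,o=pins(T,im); print(cy,cz)
for x in o: print(x,*o[x])
E
```

```text
-152.64389229704784 308.1201271698355
-20 [-1.5 12.5 27.  40.5 54.5] [-67.5  -9.5   5.5  21.   34.5  47.   62.5] [-70.   79.5] ###..........................................................#########################################################################################
0 [-1.5 12.5 27.  41.  54. ] [-68.   -9.5   5.5  19.5  34.   47.5  74.5] [-70.   79.5] ###..........................................................#########################################################################################
20 [-2.  13.  27.  40.5 54. ] [-68.   -9.5   5.   20.   34.5  48.   77. ] [-70.   79.5] ###..........................................................#########################################################################################
```

Confirmed: pins at rack y ≈ −1.5, 12.5, 27, 41, 54 (touching). I'll roll each uphill into its own groove with the shut fingertips, the top pin first.

move_arm([
  {"offset": [20,-20,0],"spin": 0},
  {"offset": [30,-30,0],"spin": 0},
  {"offset": [20,-20,0],"spin": 0},
  {"offset": [0,0,0],"spin": 0},
])

```text
time: 39.02
eef_pos: [0.4848, 0.094, 0.2223]
ee_rot: [-0.001, 0.999, -0.037, -0.001]
contact_force: [0.0, -1.1, -0.5]
grip_width: 0.0002
finger_force: 0.0
```

Run:
```python
from h import *
print(carton(),telemetry.observe()['q'].round(2))
```

```text
(np.float64(-50.1), np.float64(17.1), np.float64(222.3), 'yaw', np.float64(-4.24)) [ 0.47  0.02 -0.71  1.82  0.01  1.31 -1.89]
```

move_arm([
  {"offset": [0,0,0],"spin": -0.175},
  {"offset": [0,0,0],"spin": 0},
])

```text
time: 39.28
eef_pos: [0.4835, 0.092, 0.2224]
ee_rot: [0.0, 0.999, 0.048, -0.001]
contact_force: [0.1, 0.1, -0.1]
grip_width: 0.0004
finger_force: 0.0
```

Run:
```python
from h import *
print(carton(),telemetry.observe()['q'].round(2))
```

```text
(np.float64(-51.3), np.float64(15.0), np.float64(222.4), 'yaw', np.float64(5.51)) [ 0.47  0.02 -0.71  1.82  0.01  1.31 -1.72]
```

move_arm([
  {"offset": [0,0,0],"spin": -0.175},
  {"offset": [0,0,0],"spin": -0.175},
  {"offset": [0,0,0],"spin": -0.175},
  {"offset": [0,0,0],"spin": -0.175},
  {"offset": [0,0,0],"spin": -0.175},
  {"offset": [0,0,0],"spin": -0.175},
  {"offset": [0,0,0],"spin": -0.175},
  {"offset": [0,0,0],"spin": -0.175},
  {"offset": [0,0,30],"spin": 0},
  {"offset": [0,0,0],"spin": 0},
])

```text
time: 40.52
eef_pos: [0.482, 0.0921, 0.1911]
ee_rot: [-0.001, 0.733, 0.68, -0.002]
contact_force: [-0.0, -1.0, 0.8]
grip_width: -0.0002
finger_force: 0.0
```

Run:
```python
from h import *
print(carton(),telemetry.observe()['q'].round(2))
```

```text
(np.float64(-52.7), np.float64(15.0), np.float64(191.1), 'yaw', np.float64(85.71)) [ 0.48  0.05 -0.74  1.86  0.03  1.25 -0.34]
```

move_arm([
  {"offset": [0,3,40],"spin": 0},
  {"offset": [0,0,50],"spin": 0},
  {"offset": [0,0,40],"spin": 0},
  {"offset": [0,0,15],"spin": 0},
  {"offset": [0,0,0],"spin": 0},
  {"offset": [0,0,0],"spin": 0},
])

```text
time: 41.28
eef_pos: [0.4884, 0.0933, 0.0496]
ee_rot: [0.001, 0.732, 0.681, 0.001]
contact_force: [0.8, -0.8, 0.0]
grip_width: 0.0003
finger_force: 0.0
```

move_arm([
  {"offset": [0,0,3],"spin": 0},
  {"offset": [0,0,3],"spin": 0},
  {"offset": [0,0,0],"spin": 0},
])

```text
time: 41.65
eef_pos: [0.4867, 0.0931, 0.0418]
ee_rot: [0.0, 0.732, 0.682, -0.0]
contact_force: [-0.3, 0.2, 0.1]
grip_width: -0.0002
finger_force: 0.0
```

Run:
```python
from h import *
print(carton(),telemetry.observe()['contact_force'])
```

```text
(np.float64(-48.1), np.float64(16.3), np.float64(41.8), 'yaw', np.float64(85.93)) [-0.27885     0.21110832  0.06387347]
```

move_arm([
  {"offset": [0,0,2],"spin": 0},
  {"offset": [0,0,1.5],"spin": 0},
  {"offset": [0,0,0],"spin": 0},
])

```text
time: 42.02
eef_pos: [0.4872, 0.0937, 0.0395]
ee_rot: [0.0, 0.732, 0.682, 0.0]
contact_force: [-3.9, 0.1, 10.5]
grip_width: -0.0001
finger_force: 5.1
```

move_arm([
  {"offset": [0,0,1.5],"spin": 0},
  {"offset": [0,0,0],"spin": 0},
])

```text
time: 42.28
eef_pos: [0.4874, 0.094, 0.0391]
ee_rot: [0.0, 0.732, 0.682, -0.0]
contact_force: [-6.3, 0.2, 19.8]
grip_width: -0.0
finger_force: 9.0
```

move_arm([
  {"offset": [-4,0,-0.6],"spin": 0},
  {"offset": [-4,0,-0.6],"spin": 0},
  {"offset": [-4,0,-0.6],"spin": 0},
  {"offset": [-4,0,-0.6],"spin": 0},
])

```text
time: 42.78
eef_pos: [0.4866, 0.0828, 0.0427]
ee_rot: [-0.001, 0.731, 0.683, 0.002]
contact_force: [-10.1, 6.8, 27.7]
grip_width: 0.0002
finger_force: 14.3
```

move_arm([
  {"offset": [-4,0,-0.6],"spin": 0},
  {"offset": [-4,0,-0.6],"spin": 0},
  {"offset": [-4,0,-0.6],"spin": 0},
  {"offset": [-4,0,-0.6],"spin": 0},
])

```text
time: 43.28
eef_pos: [0.4852, 0.0638, 0.0439]
ee_rot: [-0.0, 0.731, 0.682, 0.001]
contact_force: [-6.6, 4.9, 18.2]
grip_width: -0.0001
finger_force: 8.7
```

move_arm([
  {"offset": [0,0,-5],"spin": 0},
  {"offset": [0,0,-25],"spin": 0},
  {"offset": [0,0,-40],"spin": 0},
  {"offset": [0,0,-40],"spin": 0},
  {"offset": [0,0,-30],"spin": 0},
  {"offset": [-30,0,0],"spin": 0},
  {"offset": [-45,0,0],"spin": 0},
  {"offset": [-25,0,0],"spin": 0},
  {"offset": [0,0,0],"spin": 0},
])

```text
time: 44.4
eef_pos: [0.4771, -0.0407, 0.1813]
ee_rot: [-0.0, 0.733, 0.68, -0.0]
contact_force: [-0.7, 0.3, -0.4]
grip_width: 0.0001
finger_force: 0.0
```

Run:
```python
from h import *
T=tool();print(carton(T)); im=cams.camera('wrist')[:,:,::-1].copy(); cv2.imwrite('pics/w12.png',im); cy,cz,o=pins(T,im,(-30,-20,0,20,30)); print(cy,cz)
for x in o: print(x,*o[x])
```

```text
(np.float64(-47.9), np.float64(-117.8), np.float64(181.3), 'yaw', np.float64(85.68))
-137.76683453444443 269.18062536517743
-30 [-13.  14.  28.] [-67.5 -21.5  -8.    4.5  20. ] [-70.   79.5] ###..............................................##############............###########################################################################
-20 [-13.5  14.   28. ] [-67.5 -22.   -7.5   4.5  21. ] [-70.   79.5] ###.............................................###############............###########################################################################
0 [-13.5  14.   28. ] [-67.5 -21.5  -8.    5.   21.   34. ] [-70.   79.5] ###..............................................##############............###########################################################################
20 [-13.5  14.   28. ] [-67.5 -21.5  -8.    5.   20. ] [-70.   79.5] ###..............................................##############............###########################################################################
30 [-13.  14.  28.] [-67.5 -21.5  -8.    5.   20. ] [-70.   79.5] ###..............................................##############............###########################################################################
```

Top pin is now in its groove (−14.5, seated range about −15). Next pin 4 (y≈14 → groove 0).

move_arm([
  {"offset": [30,-1,0],"spin": 0},
  {"offset": [45,-1,0],"spin": 0},
  {"offset": [45,0,0],"spin": 0},
  {"offset": [27,0,0],"spin": 0},
  {"offset": [0,0,30],"spin": 0},
  {"offset": [0,0,50],"spin": 0},
  {"offset": [0,0,40],"spin": 0},
  {"offset": [0,0,14],"spin": 0},
  {"offset": [0,0,0],"spin": 0},
  {"offset": [0,0,0],"spin": 0},
])

```text
time: 45.7
eef_pos: [0.4872, 0.109, 0.0492]
ee_rot: [0.001, 0.732, 0.682, 0.001]
contact_force: [-0.0, -0.3, -0.3]
grip_width: -0.0
finger_force: 0.0
```

Run:
```python
from h import *
print(carton(),telemetry.observe()['contact_force'])
```

```text
(np.float64(-48.8), np.float64(32.2), np.float64(49.2), 'yaw', np.float64(85.96)) [-0.03419443 -0.28393165 -0.26316846]
```

move_arm([
  {"offset": [-3,0,4],"spin": 0},
  {"offset": [0,0,5],"spin": 0},
  {"offset": [0,0,3],"spin": 0},
  {"offset": [0,0,0],"spin": 0},
  {"offset": [0,0,0],"spin": 0},
])

```text
time: 46.32
eef_pos: [0.4864, 0.1054, 0.0374]
ee_rot: [0.001, 0.732, 0.682, -0.0]
contact_force: [-4.3, -0.8, 14.9]
grip_width: -0.0002
finger_force: 7.7
```

move_arm([
  {"offset": [0,0,2],"spin": 0},
  {"offset": [0,0,1.5],"spin": 0},
  {"offset": [0,0,0],"spin": 0},
])

```text
time: 46.7
eef_pos: [0.4867, 0.1059, 0.0366]
ee_rot: [0.001, 0.732, 0.682, -0.001]
contact_force: [-13.5, -1.9, 38.2]
grip_width: -0.0001
finger_force: 19.1
```

Run:
```python
from h import *
print(carton(),telemetry.observe()['contact_force'])
```

```text
(np.float64(-49.1), np.float64(29.1), np.float64(36.6), 'yaw', np.float64(85.94)) [-13.45858381  -1.92935381  38.19364255]
```

move_arm([
  {"offset": [0,0,-2.3],"spin": 0},
  {"offset": [-3.8,0,-0.5],"spin": 0},
  {"offset": [-3.8,0,-0.5],"spin": 0},
  {"offset": [-3.8,0,-0.5],"spin": 0},
  {"offset": [-3.8,0,-0.5],"spin": 0},
])

```text
time: 47.32
eef_pos: [0.4855, 0.0926, 0.039]
ee_rot: [0.0, 0.731, 0.682, 0.001]
contact_force: [-5.3, 1.9, 17.5]
grip_width: 0.0
finger_force: 8.8
```

move_arm([
  {"offset": [-3.8,0,-0.5],"spin": 0},
  {"offset": [-3.8,0,-0.5],"spin": 0},
  {"offset": [-3.8,0,-0.5],"spin": 0},
  {"offset": [0,0,0],"spin": 0},
])

```text
time: 47.82
eef_pos: [0.4849, 0.0842, 0.0404]
ee_rot: [-0.001, 0.731, 0.682, 0.003]
contact_force: [-5.3, 10.2, 15.9]
grip_width: 0.0
finger_force: 9.0
```

move_arm([
  {"offset": [0,0,-5],"spin": 0},
  {"offset": [0,0,-25],"spin": 0},
  {"offset": [0,0,-40],"spin": 0},
  {"offset": [0,0,-40],"spin": 0},
  {"offset": [0,0,-30],"spin": 0},
  {"offset": [-30,0,0],"spin": 0},
  {"offset": [-45,0,0],"spin": 0},
  {"offset": [-25,0,0],"spin": 0},
  {"offset": [0,0,0],"spin": 0},
])

```text
time: 48.95
eef_pos: [0.4762, -0.0237, 0.1775]
ee_rot: [0.0, 0.734, 0.68, -0.001]
contact_force: [0.1, 1.0, 0.2]
grip_width: 0.0001
finger_force: 0.0
```

Run:
```python
from h import *
T=tool();print(carton(T)); im=cams.camera('wrist')[:,:,::-1].copy(); cv2.imwrite('pics/w13.png',im); cy,cz,o=pins(T,im,(-25,0,25)); print(cy,cz)
for x in o: print(x,*o[x])
```

```text
(np.float64(-50.1), np.float64(-100.9), np.float64(177.5), 'yaw', np.float64(85.64))
-120.42674899399533 270.2596525546767
-25 [-13.5   4.   28.   41.5  53.5] [-67.  -21.5  -8.   -4.   10.   19.   34.   47.5] [-70.   79.5] ####.............................................##############...###############........#############################################################
0 [-13.5   4.   28.   41.5  53.5] [-67.  -21.5  -8.   -4.   10.   18.5  34.   47.5] [-70.   79.5] ####.............................................##############...###############........#############################################################
25 [-13.5   3.5  28.   41.5  53.5] [-67.  -21.5  -8.   -4.    9.5  19.   34.   47.5] [-70.   79.5] ####.............................................##############...##############.........#############################################################
```

move_arm([
  {"offset": [30,0,0],"spin": 0},
  {"offset": [45,0,0],"spin": 0},
  {"offset": [45,0,0],"spin": 0},
  {"offset": [19,0,0],"spin": 0},
  {"offset": [0,0,30],"spin": 0},
  {"offset": [0,0,50],"spin": 0},
  {"offset": [0,0,40],"spin": 0},
  {"offset": [0,0,14],"spin": 0},
  {"offset": [0,0,0],"spin": 0},
  {"offset": [0,0,0],"spin": 0},
])

```text
time: 50.25
eef_pos: [0.4879, 0.1184, 0.0455]
ee_rot: [0.001, 0.732, 0.682, 0.001]
contact_force: [-0.4, 0.9, -0.4]
grip_width: 0.0001
finger_force: 0.0
```

Run:
```python
from h import *
print(carton(),telemetry.observe()['contact_force'])
```

```text
(np.float64(-48.8), np.float64(41.6), np.float64(45.5), 'yaw', np.float64(85.95)) [-0.35388422  0.93667969 -0.36508127]
```

move_arm([
  {"offset": [-1,0,5],"spin": 0},
  {"offset": [0,0,4],"spin": 0},
  {"offset": [0,0,3.5],"spin": 0},
  {"offset": [0,0,0],"spin": 0},
  {"offset": [0,0,0],"spin": 0},
])

```text
time: 50.88
eef_pos: [0.4871, 0.1167, 0.0337]
ee_rot: [0.001, 0.732, 0.681, -0.0]
contact_force: [-6.5, -1.5, 20.8]
grip_width: 0.0001
finger_force: 10.3
```

Good 20 N contact; roll ~18 mm.

move_arm([
  {"offset": [-3.6,0,-0.4],"spin": 0},
  {"offset": [-3.6,0,-0.4],"spin": 0},
  {"offset": [-3.6,0,-0.4],"spin": 0},
  {"offset": [-3.6,0,-0.4],"spin": 0},
  {"offset": [-3.6,0,-0.4],"spin": 0},
  {"offset": [0,0,0],"spin": 0},
])

```text
time: 51.62
eef_pos: [0.4861, 0.1021, 0.0352]
ee_rot: [-0.001, 0.731, 0.682, 0.002]
contact_force: [-3.0, 5.5, 11.0]
grip_width: 0.0001
finger_force: 5.8
```

move_arm([
  {"offset": [0,0,-5],"spin": 0},
  {"offset": [0,0,-25],"spin": 0},
  {"offset": [0,0,-40],"spin": 0},
  {"offset": [0,0,-40],"spin": 0},
  {"offset": [0,0,-30],"spin": 0},
  {"offset": [-30,0,0],"spin": 0},
  {"offset": [-45,0,0],"spin": 0},
  {"offset": [-25,0,0],"spin": 0},
  {"offset": [0,0,0],"spin": 0},
])

```text
time: 52.75
eef_pos: [0.4777, -0.0037, 0.1731]
ee_rot: [0.0, 0.733, 0.68, -0.001]
contact_force: [0.3, 0.2, 0.0]
grip_width: 0.0002
finger_force: 0.0
```

Run:
```python
from h import *
T=tool();print(carton(T)); im=cams.camera('wrist')[:,:,::-1].copy(); cv2.imwrite('pics/w14.png',im); cy,cz,o=pins(T,im,(-25,0,25)); print(cy,cz)
for x in o: print(x,*o[x])
```

```text
(np.float64(-50.0), np.float64(-80.9), np.float64(173.1), 'yaw', np.float64(85.64))
-99.92896897144198 271.54231522344634
-25 [-68.5 -14.    3.5  21.5  39.5  45.   55. ] [-66.  -21.5  -8.   -4.    9.5  13.5  30.5  47. ] [-70.   79.5] #####............................................##############...##############....##############...#################################################
0 [-68.  -14.    3.5  21.5  39.5  54.5] [-66.  -21.   -8.   -4.    9.5  13.5  30.5  46. ] [-70.   79.5] #####............................................##############...##############....##############...#################################################
25 [-67.  -14.    3.5  21.5  39.5  54.5] [-66.  -21.   -8.   -4.    9.5  13.5  30.5  46. ] [-70.   79.5] #####............................................##############...##############....##############...#################################################
```

Pins now at −14, 3.5, 21.5, 38.5, ~54: one per groove. Double-check from directly overhead, then go over the lid.

move_arm([
  {"offset": [20,0,-20],"spin": 0},
  {"offset": [40,0,-20],"spin": 0},
  {"offset": [15,0,0],"spin": 0},
  {"offset": [0,0,0],"spin": 0},
])

```text
time: 53.3
eef_pos: [0.4829, 0.0753, 0.2128]
ee_rot: [-0.0, 0.73, 0.683, -0.0]
contact_force: [0.2, 0.0, -0.1]
grip_width: -0.0002
finger_force: 0.0
```

Run:
```python
from h import *
T=tool();print(carton(T)); im=cams.camera('wrist')[:,:,::-1].copy(); cv2.imwrite('pics/w15.png',im); cy,cz,o=pins(T,im,(-25,0,25)); print(cy,cz)
for x in o: print(x,*o[x])
```

```text
(np.float64(-50.6), np.float64(-1.8), np.float64(212.8), 'yaw', np.float64(86.15))
-34.89242086441306 331.47489428078114
-25 [-15.5   3.   20.5  38.5  54.   63.5] [-21.   -8.5  -3.    9.   14.   26.5  31.5  44.5  59. ] [-70.   79.5] #####............................................#############.....#############....#############.....#############..#################################
0 [-66.  -15.5   2.5  20.5  38.   53.   63.5] [-68.  -21.   -8.   -3.5   9.   14.5  27.   31.5  44.5  60. ] [-68.   79.5] ..###............................................##############....#############.....#############....#############..#################################
25 [-15.5   2.5  21.   38.   53.   63.5] [-20.5  -8.   -3.5   9.5  14.   27.   31.5  44.5  60.5] [-70.   79.5] #####.............................................#############....#############....##############....#############..#################################
```

Every pin sits in its own groove with clear gaps. Now over the lid to its outer side.

move_arm([
  {"offset": [0,10,-30],"spin": 0},
  {"offset": [10,20,-22],"spin": 0},
  {"offset": [35,20,0],"spin": 0},
  {"offset": [45,0,0],"spin": 0},
  {"offset": [45,0,0],"spin": 0},
  {"offset": [40,0,0],"spin": 0},
  {"offset": [20,0,0],"spin": 0},
  {"offset": [0,0,0],"spin": 0},
  {"offset": [0,0,0],"spin": 0},
])

```text
time: 54.48
eef_pos: [0.5477, 0.2624, 0.2644]
ee_rot: [0.0, 0.733, 0.681, -0.001]
contact_force: [-0.2, -0.2, 0.3]
grip_width: -0.0
finger_force: 0.0
```

Run:
```python
from h import *
T=tool();print(carton(T)); im=cams.camera('scene')[:,:,::-1].copy(); cv2.imwrite('pics/s15.png',im)
a=cv2.imread('pics/top0.png'); c=lambda u,v:(230+u/3.333,165+v/3.333)
for p in [ray('top',*c(40,33),.172),ray('top',*c(17,278),.172),ray('scene',140+747/2.66,140+43/2.66,.172)]: print((p-C)@EX*1000,(p-C)@EY*1000)
```

```text
(np.float64(0.2), np.float64(189.6), np.float64(264.4), 'yaw', np.float64(85.8))
97.61040147634625 155.82576991403027
-98.28002219333688 156.8367384575825
98.13609909252759 158.75239580981167
```

move_arm([
  {"offset": [0,0,30],"spin": 0},
  {"offset": [0,0,50],"spin": 0},
  {"offset": [0,0,40],"spin": 0},
  {"offset": [0,0,5],"spin": 0},
  {"offset": [0,0,0],"spin": 0},
])

```text
time: 55.15
eef_pos: [0.548, 0.2641, 0.1415]
ee_rot: [0.0, 0.732, 0.681, 0.0]
contact_force: [0.3, -0.5, 0.5]
grip_width: -0.0002
finger_force: 0.0
```

move_arm([
  {"offset": [-14,0,-4],"spin": 0},
  {"offset": [-14,0,-4],"spin": 0},
  {"offset": [-14,0,-4],"spin": 0},
  {"offset": [-14,0,-4],"spin": 0},
  {"offset": [-14,0,-4],"spin": 0},
  {"offset": [-14,0,-4],"spin": 0},
  {"offset": [-12,0,-4],"spin": 0},
  {"offset": [-10,0,-4],"spin": 0},
  {"offset": [0,0,0],"spin": 0},
])

```text
time: 56.28
eef_pos: [0.5399, 0.1577, 0.1726]
ee_rot: [0.0, 0.732, 0.681, -0.0]
contact_force: [0.4, 0.1, -0.4]
grip_width: 0.0001
finger_force: 0.0
```

Run:
```python
from h import *
print(carton(),telemetry.observe()['contact_force'])
```

```text
(np.float64(0.2), np.float64(84.7), np.float64(172.6), 'yaw', np.float64(85.84)) [ 0.40075991  0.14714374 -0.3868469 ]
```

```bash
cat >> h.py <<'E'
def lidprof(im,name='scene',x=80):
    i=cams.camera_info(name);Q=np.linalg.inv(i['pose']); out=[]
    for th in np.arange(0,2.5,.1):
        p=np.r_[C+x/1000*EX+(.071-.135*np.cos(th))*EY,.06+.135*np.sin(th)]; q=Q[:3]@np.r_[p,1]
        u,v=int(q[0]/q[2]*i['fx']+i['cx']),int(q[1]/q[2]*i['fy']+i['cy']); out.append((round(th,1),[int(k) for k in im[v,u]]))
    return out
E
python3 - <<'E'
from h import *
a=lidprof(cv2.imread('pics/s15.png')); im=cams.camera('scene')[:,:,::-1].copy(); cv2.imwrite('pics/s16.png',im); b=lidprof(im)
for x,y in zip(a,b): print(x,y[1])
E
```

```text
(np.float64(0.0), [152, 162, 165]) [174, 185, 185]
(np.float64(0.1), [145, 157, 158]) [149, 162, 163]
(np.float64(0.2), [147, 157, 157]) [150, 160, 162]
(np.float64(0.3), [143, 152, 161]) [148, 158, 167]
(np.float64(0.4), [114, 112, 115]) [117, 115, 119]
(np.float64(0.5), [90, 89, 95]) [91, 90, 94]
(np.float64(0.6), [146, 155, 157]) [148, 158, 160]
(np.float64(0.7), [49, 73, 97]) [47, 72, 98]
(np.float64(0.8), [46, 69, 93]) [45, 71, 96]
(np.float64(0.9), [47, 73, 97]) [47, 73, 100]
(np.float64(1.0), [49, 74, 98]) [46, 72, 99]
(np.float64(1.1), [50, 74, 100]) [46, 72, 99]
(np.float64(1.2), [219, 229, 230]) [208, 221, 221]
(np.float64(1.3), [196, 208, 208]) [98, 108, 111]
(np.float64(1.4), [195, 207, 207]) [97, 106, 109]
(np.float64(1.5), [198, 210, 210]) [101, 109, 114]
(np.float64(1.6), [202, 214, 216]) [135, 154, 171]
(np.float64(1.7), [200, 211, 211]) [64, 122, 190]
(np.float64(1.8), [202, 215, 217]) [64, 124, 194]
(np.float64(1.9), [201, 212, 214]) [65, 124, 192]
(np.float64(2.0), [147, 156, 158]) [62, 119, 186]
(np.float64(2.1), [200, 212, 212]) [64, 122, 191]
(np.float64(2.2), [200, 213, 212]) [64, 122, 188]
(np.float64(2.3), [199, 213, 212]) [64, 121, 188]
(np.float64(2.4), [175, 191, 198]) [63, 122, 189]
```

Lid has risen to about 1.6 rad as planned. Continue over and down.

move_arm([
  {"offset": [-15,0,0],"spin": 0},
  {"offset": [-16,0,1],"spin": 0},
  {"offset": [-15,0,6],"spin": 0},
  {"offset": [-15,0,7],"spin": 0},
  {"offset": [-14,0,10],"spin": 0},
  {"offset": [-13,0,12],"spin": 0},
  {"offset": [-9,0,14],"spin": 0},
  {"offset": [-9,0,15],"spin": 0},
  {"offset": [0,0,0],"spin": 0},
])

```text
time: 57.45
eef_pos: [0.5308, 0.0524, 0.1055]
ee_rot: [-0.001, 0.732, 0.681, -0.001]
contact_force: [0.3, -0.0, 0.2]
grip_width: -0.0003
finger_force: 0.0
```

move_arm([
  {"offset": [-5,0,11],"spin": 0},
  {"offset": [-4,0,11],"spin": 0},
  {"offset": [-2,0,9],"spin": 0},
  {"offset": [-2,0,6],"spin": 0},
  {"offset": [0,0,0],"spin": 0},
])

```text
time: 58.08
eef_pos: [0.5307, 0.0401, 0.0698]
ee_rot: [-0.0, 0.732, 0.682, -0.0]
contact_force: [-0.1, -0.2, 0.2]
grip_width: -0.0002
finger_force: 0.0
```

Run:
```python
from h import *
print(carton(),telemetry.observe()['contact_force'])
```

```text
(np.float64(-0.4), np.float64(-33.4), np.float64(69.8), 'yaw', np.float64(85.93)) [-0.12274703 -0.2176374   0.17101898]
```

move_arm([
  {"offset": [-10,0,0],"spin": 0},
  {"offset": [-8,0,2],"spin": 0},
  {"offset": [0,0,3],"spin": 0},
  {"offset": [0,0,1.5],"spin": 0},
  {"offset": [0,0,0],"spin": 0},
  {"offset": [0,0,0],"spin": 0},
])

```text
time: 58.82
eef_pos: [0.53, 0.0221, 0.0641]
ee_rot: [0.0, 0.732, 0.682, -0.0]
contact_force: [-1.5, -1.9, 3.8]
grip_width: -0.0003
finger_force: 1.7
```

Run:
```python
from h import *
print(carton(),telemetry.observe()['contact_force'])
```

```text
(np.float64(0.2), np.float64(-51.3), np.float64(64.1), 'yaw', np.float64(85.94)) [-1.54084478 -1.88817973  3.79702499]
```

Lid top at 64.1 mm, with resistance: press a little more, then withdraw and look.

move_arm([
  {"offset": [0,0,1.5],"spin": 0},
  {"offset": [0,0,0],"spin": 0},
  {"offset": [0,0,0],"spin": 0},
])

```text
time: 59.2
eef_pos: [0.5301, 0.0221, 0.0639]
ee_rot: [0.001, 0.732, 0.682, -0.001]
contact_force: [-5.6, -1.8, 12.8]
grip_width: 0.0002
finger_force: 6.8
```

move_arm([
  {"offset": [0,0,-10],"spin": 0},
  {"offset": [0,0,-30],"spin": 0},
  {"offset": [0,0,-50],"spin": 0},
  {"offset": [0,0,-50],"spin": 0},
  {"offset": [0,0,-20],"spin": 0},
  {"offset": [-35,0,0],"spin": 0},
  {"offset": [-45,-20,0],"spin": 0},
  {"offset": [-45,-20,0],"spin": 0},
  {"offset": [-40,0,0],"spin": 0},
  {"offset": [0,0,0],"spin": 0},
])

```text
time: 60.45
eef_pos: [0.4775, -0.1428, 0.2221]
ee_rot: [0.0, 0.734, 0.679, -0.0]
contact_force: [-0.5, 0.9, 0.2]
grip_width: -0.0004
finger_force: 0.0
```

Run:
```python
from h import *
print(carton()); a=cams.camera('top')[:,:,::-1]; s=cams.camera('scene')[:,:,::-1]; w=cams.camera('wrist')[:,:,::-1]
f=lambda im,b,sz:cv2.resize(im[b[1]:b[3],b[0]:b[2]],sz,interpolation=cv2.INTER_CUBIC)
cv2.imwrite('pics/c17.png',np.vstack([np.hstack([f(a,(230,130,470,300),(400,283)),f(s,(150,110,450,322),(400,283))]),f(w,(0,0,640,250),(800,312))]))
```

```text
(np.float64(-40.0), np.float64(-219.6), np.float64(222.1), 'yaw', np.float64(85.59))
```

View pics/c17.png

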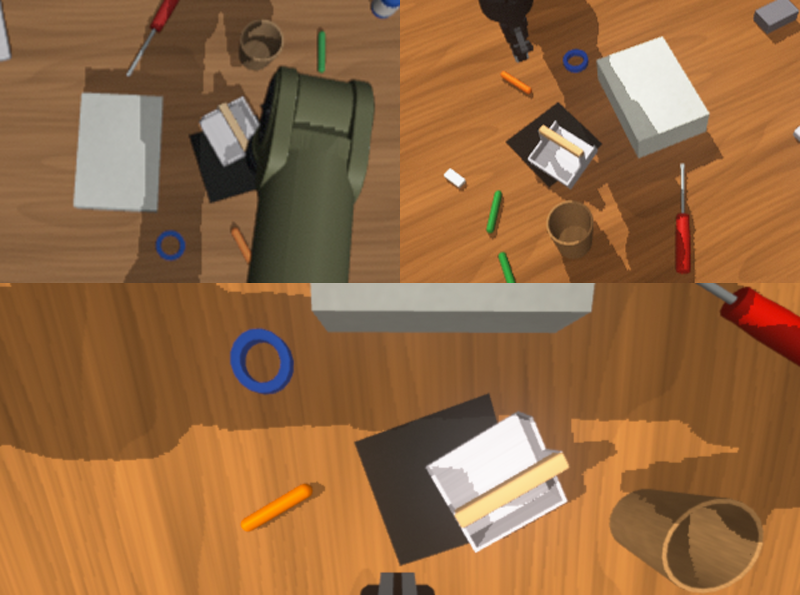

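Lid is shut flat, but the scoop has been knocked to the mat's corner (bar at wrist px ≈ (368,188)–(454,142)). I'll pick it up and set it back.

Run:
```python
from h import *
T=tool(); im=cams.camera('wrist')[:,:,::-1].copy(); h=cv2.cvtColor(im,cv2.COLOR_BGR2HSV).astype(int)
m=((h[...,0]>14)&(h[...,0]<26)&(h[...,1]>60)&(h[...,1]<150)&(h[...,2]>180)).astype('uint8'); m[:120]=0;m[225:]=0;m[:,:350]=0;m[:,470:]=0
n,l,st,c=cv2.connectedComponentsWithStats(cv2.morphologyEx(m,cv2.MORPH_OPEN,np.ones((3,3)))); k=1+np.argmax(st[1:,4]); print(st[k],c[k])
bx=cv2.boxPoints(cv2.minAreaRect(cv2.findContours((l==k).astype('uint8'),0,1)[0][0]))
q=np.array([ray('wrist',*u,.079,T) for u in bx]); e=[q[1]-q[0],q[2]-q[1]]; print([(np.linalg.norm(v).round(4),np.degrees(np.arctan2(v[1],v[0])).round(1)) for v in e]); p=q.mean(0); print(p,to_tool([*p,.062],T),np.degrees(np.arctan2(T[1,0],T[0,0])),telemetry.observe()['q'].round(2))
```

```text
[ 364  137   91   60 1417] [409.46647848 166.23076923]
[(np.float64(0.0908), np.float64(27.0)), (np.float64(0.0143), np.float64(-59.1))]
[ 0.56560913 -0.12637986] [ 17.29661132  85.87945507 160.39357592] 86.03768032219652 [ 0.92  0.03 -0.7   1.81  0.02  1.31  0.15]
```

move_arm([
  {"offset": [5,25,0],"spin": 0},
  {"offset": [7,35,0],"spin": 0},
  {"offset": [5,26,0],"spin": 0},
  {"offset": [0,0,0],"spin": 0.172},
  {"offset": [0,0,0],"spin": 0.172},
  {"offset": [0,0,0],"spin": 0.172},
  {"offset": [0,0,0],"spin": 0.172},
  {"offset": [0,0,0],"spin": 0.172},
  {"offset": [0,0,0],"spin": 0.172},
  {"offset": [0,0,0],"spin": 0},
], claw=45)

```text
time: 61.9
eef_pos: [0.5656, -0.1268, 0.2225]
ee_rot: [-0.0, 0.972, 0.234, 0.0]
contact_force: [-0.1, -0.7, -0.1]
grip_width: 0.0385
finger_force: 0.0
```

Run:
```python
from h import *
T=tool(); print(to_tool([.5656,-.1264,.062],T),np.degrees(np.arctan2(T[1,0],T[0,0])))
im=cams.camera('wrist')[:,:,::-1].copy(); cv2.imwrite('pics/w18.png',im); h=cv2.cvtColor(im,cv2.COLOR_BGR2HSV).astype(int)
m=((h[...,0]>14)&(h[...,0]<26)&(h[...,1]>60)&(h[...,1]<150)&(h[...,2]>150)).astype('uint8')
n,l,st,c=cv2.connectedComponentsWithStats(cv2.morphologyEx(m,cv2.MORPH_OPEN,np.ones((3,3))))
for k in np.argsort(-st[1:,4])[:3]+1:
    (cx,cy),wh,an=cv2.minAreaRect(cv2.findContours((l==k).astype('uint8'),0,1)[0][0]); print(cx,cy,wh,an,to_tool([*ray('wrist',cx,cy,.08,T),.08],T))
```

```text
[ 9.02570921e-02 -3.02928869e-01  1.60451276e+02] 27.05760849644452
317.5 183.0 (92.0, 13.0) 90.0 [  2.61323989   0.18800313 142.45207488]
423.1507263183594 78.59213256835938 (71.19254302978516, 21.773963928222656) 61.189208984375 [ 96.14030868  92.45942928 142.46020211]
484.98095703125 36.614593505859375 (71.18745422363281, 21.95417594909668) 59.620880126953125 [129.47387707 141.69603187 142.45833942]
```

move_arm([
  {"offset": [1,0,30],"spin": 0},
  {"offset": [0,0,50],"spin": 0},
  {"offset": [0,0,45],"spin": 0},
  {"offset": [0,0,25],"spin": 0},
  {"offset": [0,0,9],"spin": 0},
  {"offset": [0,0,0],"spin": 0},
  {"offset": [0,0,0],"spin": 0},
])

```text
time: 62.82
eef_pos: [0.5673, -0.1281, 0.0649]
ee_rot: [0.001, 0.973, 0.232, 0.001]
contact_force: [0.3, -0.2, -0.2]
grip_width: 0.0386
finger_force: 0.0
```

move_arm([
  {"offset": [0,0,0],"spin": 0},
  {"offset": [0,0,0],"spin": 0},
  {"offset": [0,0,0],"spin": 0},
  {"offset": [0,0,0],"spin": 0},
  {"offset": [0,0,0],"spin": 0},
  {"offset": [0,0,-8],"spin": 0},
  {"offset": [0,0,-20],"spin": 0},
  {"offset": [0,0,-12],"spin": 0},
  {"offset": [0,0,0],"spin": 0},
], claw=0)

```text
time: 63.95
eef_pos: [0.5672, -0.1284, 0.1051]
ee_rot: [0.001, 0.973, 0.232, 0.001]
contact_force: [-0.4, 0.0, -1.5]
grip_width: 0.0125
finger_force: 62.2
```

move_arm([
  {"offset": [-12,-5,0],"spin": 0},
  {"offset": [-18,-7,0],"spin": 0},
  {"offset": [-11,-4,0],"spin": 0},
  {"offset": [0,0,0],"spin": 0.09},
  {"offset": [0,0,0],"spin": 0.09},
  {"offset": [0,0,0],"spin": 0},
  {"offset": [0,0,0],"spin": 0},
])

```text
time: 64.82
eef_pos: [0.5221, -0.1323, 0.1032]
ee_rot: [-0.0, 0.99, 0.144, -0.0]
contact_force: [0.1, -0.9, -2.3]
grip_width: 0.0125
finger_force: 62.2
```

Run:
```python
from h import *
T=tool();print(to_tool([.522,-.131,.062]),np.degrees(np.arctan2(T[1,0],T[0,0])))
```

```text
[ 0.30247356 -1.25782014 41.24863832] 16.575083041919772
```

move_arm([
  {"offset": [0,-1,10],"spin": 0},
  {"offset": [0,0,15],"spin": 0},
  {"offset": [0,0,8],"spin": 0},
  {"offset": [0,0,3],"spin": 0},
  {"offset": [0,0,1],"spin": 0},
  {"offset": [0,0,0],"spin": 0},
  {"offset": [0,0,0],"spin": 0},
])

```text
time: 65.7
eef_pos: [0.5224, -0.1315, 0.0668]
ee_rot: [0.0, 0.99, 0.143, 0.0]
contact_force: [0.2, -0.5, -1.0]
grip_width: 0.0122
finger_force: 62.2
```

move_arm([
  {"offset": [0,0,1],"spin": 0},
  {"offset": [0,0,0],"spin": 0},
])

```text
time: 65.95
eef_pos: [0.522, -0.1314, 0.0654]
ee_rot: [0.0, 0.99, 0.143, -0.0]
contact_force: [-0.2, -0.1, -2.1]
grip_width: 0.0121
finger_force: 62.2
```

move_arm([
  {"offset": [0,0,1],"spin": 0},
  {"offset": [0,0,0],"spin": 0},
])

```text
time: 66.2
eef_pos: [0.5221, -0.1313, 0.0645]
ee_rot: [0.0, 0.99, 0.143, 0.0]
contact_force: [0.4, 0.6, 0.1]
grip_width: 0.0125
finger_force: 62.3
```

move_arm([
  {"offset": [0,0,1],"spin": 0},
  {"offset": [0,0,0],"spin": 0},
])

```text
time: 66.45
eef_pos: [0.5221, -0.1311, 0.0643]
ee_rot: [0.0, 0.99, 0.144, -0.0]
contact_force: [-2.9, 1.0, 6.6]
grip_width: 0.0124
finger_force: 63.2
```

Standing on the mat. Release, withdraw upward, step aside, and check the scoop numerically.

move_arm([
  {"offset": [0,0,-1],"spin": 0},
  {"offset": [0,0,0],"spin": 0},
  {"offset": [0,0,0],"spin": 0},
  {"offset": [0,0,0],"spin": 0},
  {"offset": [0,0,-10],"spin": 0},
  {"offset": [0,0,-40],"spin": 0},
  {"offset": [0,0,-50],"spin": 0},
  {"offset": [0,0,-50],"spin": 0},
  {"offset": [-20,10,-20],"spin": 0},
  {"offset": [0,0,0],"spin": 0},
], claw=42)

```text
time: 67.7
eef_pos: [0.5062, -0.1482, 0.2369]
ee_rot: [0.002, 0.99, 0.142, 0.002]
contact_force: [-0.4, -0.5, -0.8]
grip_width: 0.0363
finger_force: 0.0
```

Run:
```python
from h import *
T=tool()
im=cams.camera('wrist')[:,:,::-1].copy(); cv2.imwrite('pics/w19.png',im); h=cv2.cvtColor(im,cv2.COLOR_BGR2HSV).astype(int)
m=((h[...,0]>14)&(h[...,0]<26)&(h[...,1]>60)&(h[...,1]<150)&(h[...,2]>150)).astype('uint8')
n,l,st,c=cv2.connectedComponentsWithStats(cv2.morphologyEx(m,cv2.MORPH_OPEN,np.ones((3,3))))
k=1+np.argmax(st[1:,4]); (cx,cy),wh,an=cv2.minAreaRect(cv2.findContours((l==k).astype('uint8'),0,1)[0][0]); print('bar',cx,cy,wh,an,ray('wrist',cx,cy,.08,T))
d=(h[...,2]<60).astype('uint8'); d[250:]=0; n,l,st,c=cv2.connectedComponentsWithStats(d); k=1+np.argmax(st[1:,4])
hull=cv2.convexHull(cv2.findContours((l==k).astype('uint8'),0,1)[0][0]); bx=cv2.boxPoints(cv2.minAreaRect(hull)); q=np.array([ray('wrist',*u,.003,T) for u in bx]); print('mat',st[k],q.round(4).tolist(),q.mean(0))
s=cams.camera('scene')[:,:,::-1].copy(); a=lidprof(s); print(a[:4], T[:3,3], telemetry.observe()['contact_force'])
# lid edge height: -y edge of lid vs rim
```

```text
bar 304.0438537597656 160.49923706054688 (91.19649505615234, 13.61194133758545) 88.99491119384766 [ 0.5242435  -0.12988353]
mat [ 253   98  101  104 2501] [[0.5665, -0.0527], [0.5997, -0.1653], [0.48, -0.2045], [0.444, -0.0815]] [ 0.52257388 -0.12599362]
[(np.float64(0.0), [150, 160, 161]), (np.float64(0.1), [149, 159, 161]), (np.float64(0.2), [147, 159, 159]), (np.float64(0.3), [229, 236, 236])] [ 0.50619674 -0.14821711  0.23692229] [ 1.05892989  0.46895824 -0.76215597]
```

```bash
python3 -c "
from workcell import r
print(r.finish_job())"
```

```text
the job is handed in; nothing more can be done
None
```

The job is handed in: all five pins lie in their own grooves, the motor, pot and wheel are in the parts compartment (there was no battery block), the lid is shut, and the empty scoop is back on its mat. The poured pins bunched up, so I spread four of the five with the fingertips, and a knock moved the scoop after I'd returned it, so I had to set it back again.

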